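Load a reagent cassette into the analyser's loading station

TASK

Load the reagent cassette that has a tongue and a foot into the loading station: with its foot end raised, hook the tongue under the steel lip at the far end of the bay, then swing the foot end down and press it until the sprung catch snaps over the foot and the cassette lies flat. Only then push the lever beside the bay all the way over towards the lip's end and let go; leave the square-ended cassette, the bottle and the tube rack where they stand.

Things in the scene. Friction and masses are not known exactly. Their poses are not given: they have to be found in the camera images.
- cassette_grip (a point): Centre of the grip rib of the cassette to load: white plastic, 0.25-0.5 kg, body 140 (x) x 60 (y) x 36 mm high, on its top's middle a rib 60 (x) x 16 (y) x 30 mm high, gripped across y. Starts upright on the table, tongue roughly away from the robot. Axes: x to the tongue, z up. Point is 51 mm above the underside. Two grey caps on top mark the tongue end; the top's other end is free to press
- tongue (a point): Middle of the lower edge of the tongue's tip. The tongue sticks 22 mm out of the cassette's +x end, level with its underside, 40 mm wide, 9 mm thick. The point lies on the underside, 92 mm ahead of the cassette's middle (cassette axes)
- foot (a point): Middle of the lower edge of the foot's end. The foot sticks 12 mm out of the cassette's -x end, level with its underside, 40 mm wide, 12 mm high. The point lies on the underside, 82 mm behind the cassette's middle (cassette axes)
- loader: Fixed loading station: grey deck 315 x 215 mm, 12 mm thick, with a white bay, open above, along x. Origin on the table under the bay's middle; x along the bay to the lip and the white head housing with dark screen (42 mm high, x = 94 to 170 mm), roughly away from the robot; y left, z up. Bay floor z = 12 mm; side walls 68 mm apart, flared at the top up to z = 44 mm, x = -79 to 94 mm
- lip (a point): Middle of the lower edge of the steel lip, a bar across the bay's far end (loader axes): at x = 78 mm in the loader's frame, underside at z = 27, top at z = 36 mm. Under it a stop for the tongue's tip at x = 94 mm. Seated, the cassette lies on the bay floor along the bay, tongue's tip at x = 88 to 94 mm. The bay is too short to drop the cassette in flat
- catch_top (a point): Middle of the front edge of the catch's flat top, at rest at x = -81, z = 39 mm in the loader's frame. Laid with the tongue's tip on the bay floor at x = 55 mm and its underside on this edge, the cassette rests tongue down at 0.2 rad. Pushed forward with a few N (on the rib, say) it slides under the lip to the stop; its foot then drops off this edge onto the catch's slope
- catch (a joint): Sprung steel catch at the bay's near end, 30 mm wide: 0 = out (rest), up to 0.013 m pushed back along the loader's -x. At rest its nose is at x = -75 mm, its underside at z = 25.5 mm, just above a seated foot; a slope joins nose and top. Pressing the foot down on the slope with 5 to 12 N pushes it back; it then springs out over the foot. Block under it: x = -130 to -85, 32 mm high
- lever (a joint): Lever in a white block beside the bay; hinge along y at x = -20, y = -105, z = 34 mm in the loader's frame, arm 85 mm: 0 = leaning 0.5 rad to the loader's -x, 1.0 (end stop) = leaning 0.5 rad to +x, the lip's end. Starts at 0 to 0.3. Moves with 1 N at the ball and stays where it is left
- lever_tip (a point): Centre of the black ball, 26 mm across, at the end of the lever (moves with it)
- spare_grip (a point): Centre of the rib of the other cassette, a bystander: the same body and rib, but square ended, with neither tongue nor foot. Stands upright on the table; leave alone
- bottle: Clear reagent bottle with white cap, 60 mm across, 130 mm high, a bystander; origin at the centre of its underside
- rack: Grey sample tube rack with capped tubes, 75 x 200 mm, 94 mm high, a bystander; origin at the centre of its underside
Things that resemble listed ones, but are neither listed nor needed, are in the scene too. Leave any green or turquoise look-alike of the part that bears cassette_grip alone.

How it is judged:
On the way, in this order (a step that is already met when the one before it is completed fails the run):
1. the tongue is under the lip (at least 6 mm in) with the foot end still raised, the lever not yet pushed over (x of tongue in the frame of loader above 0.084 m and z of tongue in the frame of loader between 0.006 and 0.021 m and y of tongue in the frame of loader between -0.012 and 0.012 m and z of foot in the frame of loader above 0.022 m and value of joint lever below 0.5 rad), for 0.1 s.
2. the foot end is down and the catch has sprung out over the foot, the lever not yet pushed over (x of tongue in the frame of loader above 0.084 m and z of tongue in the frame of loader below 0.019 m and z of foot in the frame of loader below 0.017 m and value of joint catch below 0.005 m and value of joint lever below 0.5 rad), for 0.2 s.
3. the lever is pushed over (value of joint lever above 0.88 rad), for 0.2 s.
At the end, for the whole second after the job is handed in: The cassette lies flat in the bay: tongue's tip at least 6 mm under the lip and within 7 mm of the bay floor, foot within 5 mm of the bay floor, tilt under 0.04 rad, the catch out over the foot (within 5 mm of rest), and the lever at 0.88 rad or more (x of tongue in the frame of loader above 0.084 m and z of tongue in the frame of loader below 0.019 m and z of foot in the frame of loader below 0.017 m and value of joint catch below 0.005 m and angle between cassette_grip's own z axis and vertical below 0.04 rad and value of joint lever above 0.88 rad); the robot touches nothing.
It fails at once if the square-ended cassette is moved by more than 20 mm (distance of spare_grip from where it was at the start of the episode above 0.02 m).
It fails at once if the bottle is moved by more than 20 mm or tipped (distance of bottle from where it was at the start of the episode above 0.02 m or angle between bottle's own z axis and vertical above 0.3 rad).
It fails at once if the rack is moved by more than 20 mm (distance of rack from where it was at the start of the episode above 0.02 m).
It also fails if it takes over 61 s, if anything falls off the work surface, if the arm or the gripper's body presses on something with over 40 N, if the wrist force passes 120 N, or if a joint passes its speed limit or range.

ROBOT

A 6-joint arm with a two-finger parallel gripper is mounted at the origin on the work surface. World frame = base frame: x ahead of the robot, y to its left, z up, the work surface at z = 0. Lengths are in m, angles in rad, forces in N, time in s.
With the tool pointing down it reaches from about 0.275 to 0.75 m from the base axis. Payload 10.2 kg.
Tool frame: the origin (TCP) lies midway between the tips of the shut fingers; the grasp point (between the pads) lies 19 mm behind it; z points along the fingers, y is the direction in which the jaws open and shut (so a half turn about z gives the same grasp; the last joint's range is limited). The gripper opens to 85 mm and grips with 20 to 120 N. Pads are 22 mm wide; open, the fingers measure 114 mm over their backs; the gripper's body (76 mm by 85 mm) begins 54 mm behind the grasp point. The pads swing forward as they close: fully open they stand 13 mm farther back than shut.
Start: joints at [1.114, 0.313, 1.498, -0, 1.331, -0.223], TCP at [0.122, 0.511, 0.231] pointing down, gripper open.
Joint ranges: [-2.94, 2.94], [-0.97, 2.17], [0.19, 2.56], [-1.23, 4.37], [0.02, 3.11], [-2.88, 2.88]. Speed limits (rad/s): [2.39, 2.39, 3.01, 3.14, 3.14, 3.14].

INTERFACE

Orientations are given as a rotation vector (axis times angle).
In Python, from plant import bot gives the robot as it stands.
- The arm moves only by the tool carry_out, never from a script. Its argument "motion" is a list that holds one entry, the list of rows, each a list of 7 numbers: the shift along the world's x, y, z in units of 30 mm (1.0 is 30 mm), then the turn, a rotation vector about the world's x, y, z in units of 6 degrees (1.0 is 6 degrees), then the closure in counts, from 0 (fully open) to 255 (shut). A call has 1 to 20 rows; each row shifts and turns the commanded pose from where the row before left it; what a row does not reach is not made up. A row lasts 1/12 s, in which the tool goes at most 41.7 mm and 7.16 degrees, less where a joint would pass 70% of its speed; a pose out of reach is approached as far as the arm can. A call is refused whole if a number of a shift passes 1 or a number of a turn 1, either way. A call with a gripper value outside its range is refused whole. The fingers move at their own pace and stop on an object; "force" is the grip in N (left out, the last holds). Time passes only in rows, so rows that do not move let the fingers close. It gives the time, the measured TCP pose, the force and the opening at its end, in the units of the state.
- bot.state(): the state, without advancing time (a new reading comes with each control period).
- bot.read_camera(name): name is "side" or "top" or "wrist"; returns the picture (400x640x3 uint8, blue, green, red); there is no depth.
- bot.camera_model(name): a dict with "fx", "fy", "cx", "cy" (pixels), "T" (4x4, takes a point from camera to world coordinates). Camera axes: x right, y down, z forward; pixel columns grow to the right and rows downward; lengths in m; the calibration is good to about 2 mm. The wrist camera is an equidistant fisheye: a pixel r from the principal point sees the ray r / f radians off the axis. A picture is of the moment at which its call begins: read the wrist's pose just before it. camera_model takes no time and is no camera call; for the wrist camera it gives the pose at the moment of the call.
- bot.job_done(): hands the job in, once; it reports no verdict.
The state is a dict: "time_s": time; "joint_pos": joint angles; "qd": joint speeds; "joint_torque": joint torques, N m; "eef_pos": TCP position; "ee_rot": TCP orientation; "wrist_force": force on the tool from outside, world axes, zero at the start; "ft_torque": the same for the moment, N m; "gripper_width": finger opening in m.
Only numpy, scipy, OpenCV 4.12 (cv2) and the standard library are available. Lean on these libraries where they do the work, as an engineer would, in place of code of your own. Each camera call takes 0.05 s, during which the arm holds its last target.

## Working session

There is one attempt and no reset: what is moved stays moved. The work goes in short steps, Python scripts to look and compute and a tool call to move; the robot and the scene stay as the last step left them, time stands still between calls to the robot, and variables do not carry over. Pictures are saved under pics/ and viewed, and the job is handed in when it is done.

Besides the shell and the picture viewer there is one more tool, called after ">>>" as name([rows], argument=value, ...), one row to a line, values as JSON. carry_out: Moves the arm, as the interface text tells. Its arguments: {"type":"object","properties":{"motion":{"type":"array","items":{"type":"array","items":{"type":"array","items":{"type":"number"}}}},"force":{"type":"number"}},"required":["motion"]}

```bash
ls; mkdir -p pics
python3 - <<'E'
from plant import bot
import cv2
s=bot.state();print(s)
for n in("top","side","wrist"):
    m=bot.camera_model(n);print(n,m)
    cv2.imwrite(f"pics/{n}0.png",bot.read_camera(n))
E
```

```text
pics
{'time_s': 0.0, 'joint_pos': array([ 1.11357678e+00,  3.13443040e-01,  1.49843615e+00,  2.95629237e-05,
        1.33099146e+00, -2.23379766e-01]), 'qd': array([-6.84687267e-04,  9.27007272e-05,  1.17139988e-03,  1.91184233e-03,
       -1.41671399e-03,  9.01397117e-04]), 'joint_torque': array([ 7.84872955e-04, -4.12263358e+01, -2.59742957e+01, -1.60155100e-04,
        4.11458328e-03,  8.95432686e-05]), 'eef_pos': array([0.12152973, 0.51048003, 0.23073899]), 'ee_rot': array([-3.66436357e-01, -3.11969154e+00,  1.87702938e-03]), 'wrist_force': array([ 0.34238254, -0.50141402, -1.33247342]), 'ft_torque': array([ 0.02591137, -0.02316556,  0.02510329]), 'gripper_width': 0.08535350799075479}
top {'fx': 500.7991197768619, 'fy': 500.7991197768619, 'cx': 320.9241902536571, 'cy': 203.58266894278452, 'T': array([[ 0.02750699, -0.98140361,  0.18997455,  0.34341595],
       [-0.99951989, -0.02971405, -0.00877851,  0.118727  ],
       [ 0.01426017, -0.18964187, -0.98174977,  1.11519572],
       [ 0.        ,  0.        ,  0.        ,  1.        ]])}
side {'fx': 488.4246257768389, 'fy': 488.4246257768389, 'cx': 310.65506671453454, 'cy': 206.33913267352017, 'T': array([[-0.99787462, -0.04721106,  0.04491506,  0.46901497],
       [-0.0651343 ,  0.70210705, -0.70908618,  0.96147913],
       [ 0.00194152, -0.71050461, -0.70368987,  0.95957624],
       [ 0.        ,  0.        ,  0.        ,  1.        ]])}
wrist {'fx': 309.70691628693146, 'fy': 309.70691628693146, 'cx': 319.53678947893087, 'cy': 202.3413258528123, 'T': array([[ 0.23143134,  0.93362443,  0.27346837,  0.0531452 ],
       [ 0.97285004, -0.22165702, -0.06656558,  0.52610769],
       [-0.00153107,  0.28144908, -0.95957494,  0.3729522 ],
       [ 0.        ,  0.        ,  0.        ,  1.        ]])}
```

View pics/top0.png

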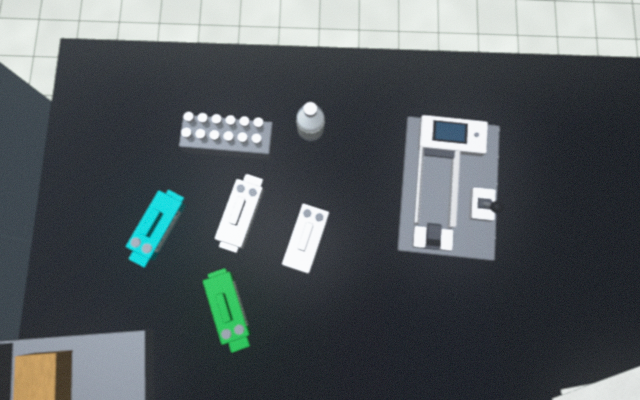

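View pics/side0.png

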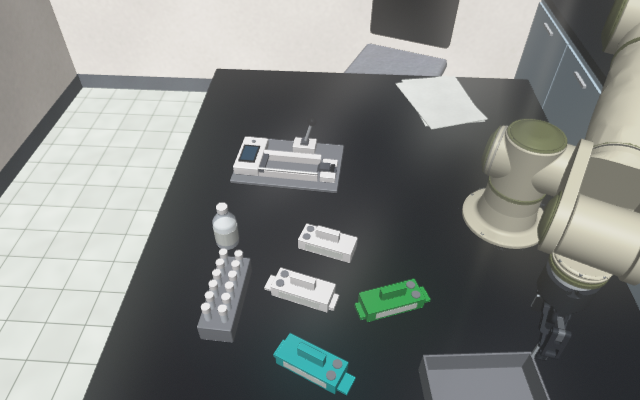

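View pics/wrist0.png

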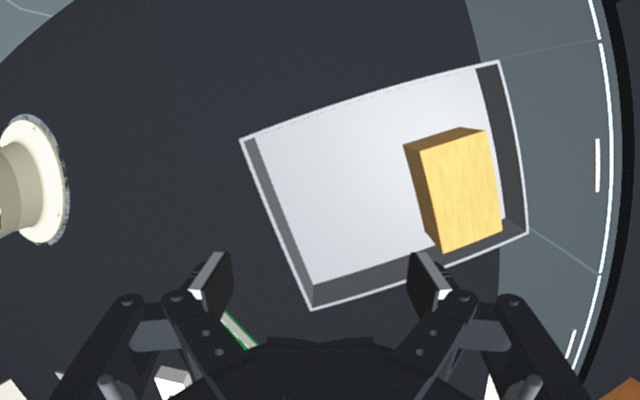

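Top view. Things that could be the cassette: white with tongue and foot (240,212), square-ended white (306,238), turquoise (155,228), green (226,310). I choose the white one at (240,212). The loader is around (450,187), and the lever's dark ball is around (492,205). Next I check it in a close crop.

Run:
```python
import cv2
im=cv2.imread("pics/top0.png")
a=cv2.resize(im[165:265,195:335],None,fx=5.7,fy=5.7,interpolation=cv2.INTER_CUBIC);cv2.imwrite("pics/cropA.png",a[:570])
b=cv2.resize(im[108:268,392:507],None,fx=3.7,fy=3.7,interpolation=cv2.INTER_CUBIC);cv2.imwrite("pics/cropB.png",b)
s=cv2.imread("pics/side0.png")
b=cv2.resize(s[110:200,220:350],None,fx=6,fy=6,interpolation=cv2.INTER_CUBIC);cv2.imwrite("pics/cropC.png",b)
b=cv2.resize(s[215:320,255:365],None,fx=5.5,fy=5.5,interpolation=cv2.INTER_CUBIC);cv2.imwrite("pics/cropD.png",b)
```

```text
(no output)
```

View pics/cropA.png

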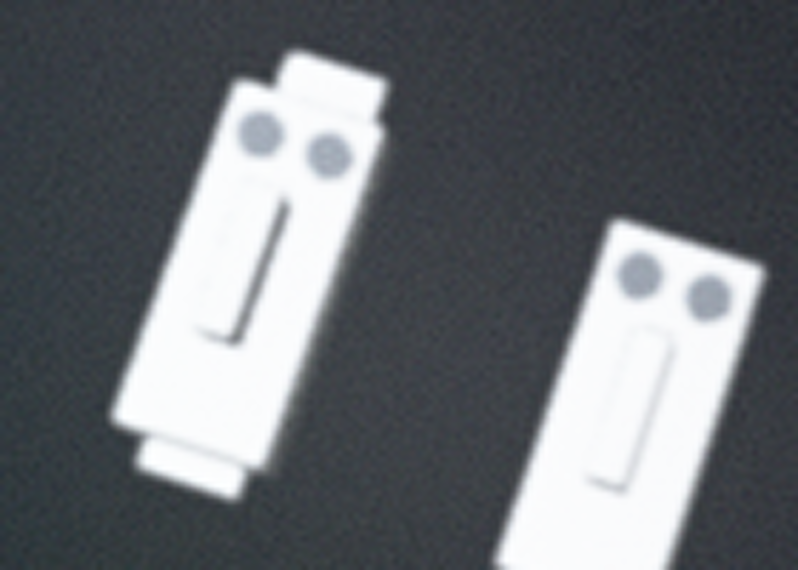

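View pics/cropB.png

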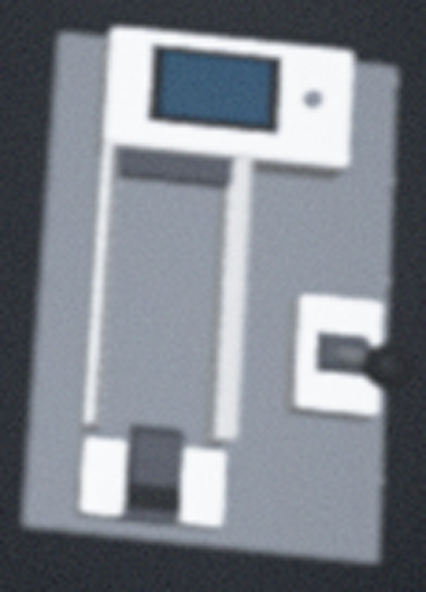

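View pics/cropC.png

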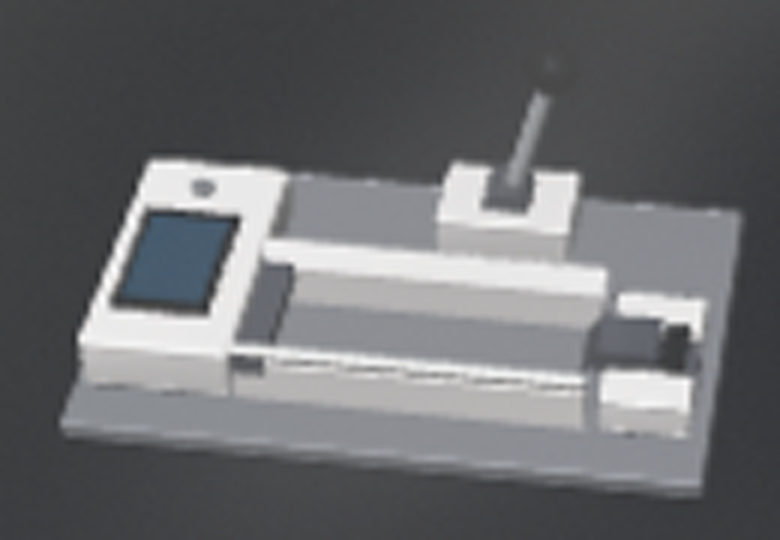

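View pics/cropD.png

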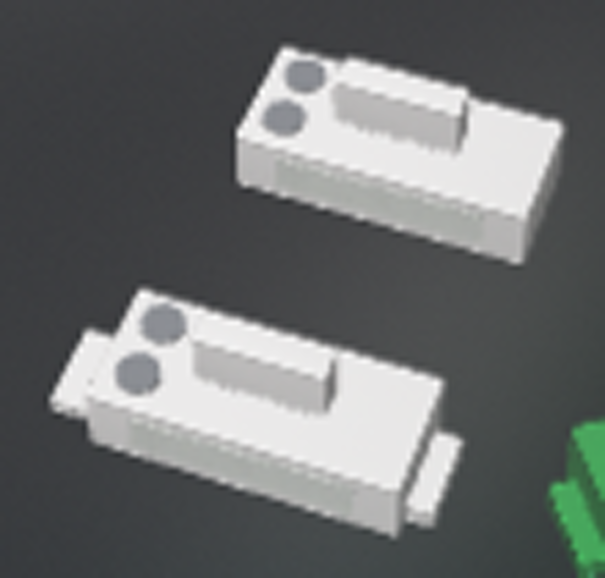

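The crop confirms it. The cassette at the left has a tongue beyond the caps and a foot at the other end, while the right-hand one is square-ended. Now I measure poses.

```bash
cat > h.py <<'E'
import numpy as np, cv2
from plant import bot
def ray(m,px):
    px=np.atleast_2d(px).astype(float)
    d=np.c_[(px[:,0]-m['cx'])/m['fx'],(px[:,1]-m['cy'])/m['fy'],np.ones(len(px))]
    return m['T'][:3,3],d@m['T'][:3,:3].T
def rayw(m,px):
    px=np.atleast_2d(px).astype(float)
    u=(px-[m['cx'],m['cy']])/m['fx'];r=np.linalg.norm(u,axis=1,keepdims=True)
    d=np.c_[u*np.sinc(r/np.pi),np.cos(r)]
    return m['T'][:3,3],d@m['T'][:3,:3].T
def plane(od,z):
    o,d=od;z=np.broadcast_to(z,(len(d),))
    return o+d*((z-o[2])/d[:,2])[:,None]
def tri(a,b):
    o1,d1=a;o2,d2=b;out=[]
    for p,q in zip(d1,d2):
        A=np.c_[p,-q];s=np.linalg.lstsq(A,o2-o1,rcond=None)[0]
        out.append(np.r_[(o1+p*s[0]+o2+q*s[1])/2,np.linalg.norm(o1+p*s[0]-o2-q*s[1])])
    return np.array(out)
def fit2(model,world):
    "rigid 2D fit world=R model+t -> yaw,t,residual"
    M=np.array(model,float);W=np.array(world)[:,:2];mc=M.mean(0);wc=W.mean(0)
    U,S,V=np.linalg.svd((M-mc).T@(W-wc));D=np.diag([1,np.sign(np.linalg.det(V.T@U.T))])
    R=V.T@D@U.T;t=wc-R@mc
    return np.arctan2(R[1,0],R[0,0]),t,(W-(M@R.T+t))
def crop(u,s,o): return (np.array(u)+.5)/s-.5+np.array(o)
E
python3 - <<'E'
from h import *
np.set_printoptions(precision=4,suppress=True)
T=bot.camera_model("top");S=bot.camera_model("side")
A=lambda u:crop(u,5.7,(195,165));B=lambda u:crop(u,3.7,(392,108));C=lambda u:crop(u,6,(220,110));D=lambda u:crop(u,5.5,(255,215))
# cassette: top body corners
mod=[(.07,.03),(.07,-.03),(-.07,.03),(-.07,-.03)]
a=plane(ray(T,A([(235,78),(383,128),(112,418),(265,470)])),.036)
mod2=[(.092,.02),(.092,-.02),(-.082,.02),(-.082,-.02)]
a2=plane(ray(T,A([(292,50),(388,80),(135,465),(240,500)])),[.009,.009,.012,.012])
print("cas top",fit2(mod+mod2,np.r_[a,a2]))
b=plane(ray(S,D([(90,390),(147,290),(400,487),(442,380)])),.036)
print("cas side",fit2([(.07,.03),(.07,-.03),(-.07,.03),(-.07,-.03)],b))
# loader
d=plane(ray(T,B([(57,30),(398,67),(20,527),(380,563)])),.012);c=d.mean(0)
dm=[(.1575,.1075),(.1575,-.1075),(-.1575,.1075),(-.1575,-.1075)]
yaw,t,r=fit2(dm,d);print("deck",yaw,t,r)
ds=plane(ray(S,C([(65,432),(700,490),(742,212)])),.012)
print("deck side",fit2([(.1575,.1075),(-.1575,.1075),(-.1575,-.1075)],ds))
R=np.array([[np.cos(yaw),-np.sin(yaw)],[np.sin(yaw),np.cos(yaw)]])
# features in deck frame (deck-centre origin)
for n,p,z in [("head front L",(103,148),.042),("head front R",(350,167),.042),("head backL",(108,27),.042),("headbackR",(355,48),.042),
  ("blockNL",(80,510),.032),("blockNR",(224,525),.032),("catch L",(128,510),.032),("catchR",(180,515),.032),("catchfrontL",(131,427),.039),("catchfrontR",(182,430),.039),("wallLtop",(90,424),.044),("wallRtop",(228,438),.044),
  ("leverbox",(298,295),.034),("leverbox2",(294,410),.034)]:
    w=plane(ray(T,B([p])),z)[0,:2];print(n,w,(w-t)@R)
for n,p,z in [("head front L",(228,392),.042-.03),("headFLtop",(233,352),.042),("headFR",(285,172),.042),("head backL",(80,340),.042),("headbackR",(150,160),.042),
  ("blockNL",(693,378),.032),("blockNR",(707,297),.032)]:
    w=plane(ray(S,C([p])),z)[0,:2];print("S",n,w,(w-t)@R)
print("ball",tri(ray(T,B([(385,365)])),ray(S,C([(552,68)]))))
# spare, bottle, rack
E
```

```text
cas top (np.float64(-0.2846188613043905), array([0.5277, 0.2884]), array([[ 0.0002,  0.0012],
       [-0.001 ,  0.0005],
       [ 0.0008,  0.0005],
       [-0.0003, -0.0009],
       [ 0.0006, -0.0005],
       [ 0.0007, -0.0009],
       [ 0.    ,  0.0015],
       [-0.0011, -0.0014]]))
cas side (np.float64(-0.29445167470660816), array([0.5282, 0.2887]), array([[-0.0014, -0.001 ],
       [-0.0021,  0.0022],
       [ 0.0008, -0.002 ],
       [ 0.0027,  0.0008]]))
deck -0.07541625266102317 [ 0.6061 -0.1814] [[-0.0001  0.0002]
 [-0.0013 -0.    ]
 [ 0.0003  0.0003]
 [ 0.0012 -0.0005]]
deck side (np.float64(-0.062227124975822994), array([ 0.6082, -0.1771]), array([[-0.0034, -0.0001],
       [ 0.0031,  0.0009],
       [ 0.0004, -0.0008]]))
head front L [ 0.6852 -0.1078] [0.0733 0.0794]
head front R [ 0.678  -0.2574] [ 0.0774 -0.0703]
head backL [ 0.7625 -0.1116] [0.1507 0.0814]
headbackR [ 0.754  -0.2632] [ 0.1536 -0.0704]
blockNL [ 0.4664 -0.0942] [-0.1459  0.0765]
blockNR [ 0.46   -0.1789] [-0.1459 -0.0084]
catch L [ 0.4672 -0.1224] [-0.143   0.0484]
catchR [ 0.4651 -0.153 ] [-0.1427  0.0177]
catchfrontL [ 0.5155 -0.1233] [-0.0948  0.0512]
catchfrontR [ 0.5146 -0.1534] [-0.0934  0.0211]
wallLtop [ 0.5158 -0.0981] [-0.0964  0.0763]
wallRtop [ 0.5099 -0.179 ] [-0.0962 -0.0049]
leverbox [ 0.5995 -0.226 ] [-0.0032 -0.0449]
leverbox2 [ 0.5294 -0.2215] [-0.0735 -0.0458]
S head front L [ 0.6942 -0.1142] [0.0827 0.0737]
S headFLtop [ 0.6888 -0.1095] [0.077 0.078]
S headFR [ 0.6822 -0.254 ] [ 0.0813 -0.0666]
S head backL [ 0.7641 -0.1134] [0.1523 0.0798]
S headbackR [ 0.7536 -0.2595] [ 0.1529 -0.0667]
S blockNL [ 0.4666 -0.1169] [-0.144   0.0539]
S blockNR [ 0.4614 -0.179 ] [-0.1445 -0.0085]
ball [[ 0.5425 -0.2462  0.1182  0.002 ]]
```

Cassette: (0.528, 0.288), yaw about -0.287. Loader: origin about (0.592, -0.146), yaw about -0.07. Hovering over the cassette.

>>> carry_out([
  [[0.68, -0.37, -0.1, 0, 0, -0.03, 0], [0.68, -0.37, -0.1, 0, 0, -0.03, 0], [0.68, -0.37, -0.1, 0, 0, -0.03, 0], [0.68, -0.37, -0.1, 0, 0, -0.03, 0], [0.68, -0.37, -0.1, 0, 0, -0.03, 0], [0.68, -0.37, -0.1, 0, 0, -0.03, 0], [0.68, -0.37, -0.1, 0, 0, -0.03, 0], [0.68, -0.37, -0.1, 0, 0, -0.03, 0], [0.68, -0.37, -0.1, 0, 0, -0.03, 0], [0.68, -0.37, -0.1, 0, 0, -0.03, 0], [0.68, -0.37, -0.1, 0, 0, -0.03, 0], [0.68, -0.37, -0.1, 0, 0, -0.03, 0], [0.68, -0.37, -0.1, 0, 0, -0.03, 0], [0.68, -0.37, -0.1, 0, 0, -0.03, 0], [0.68, -0.37, -0.1, 0, 0, -0.03, 0], [0.68, -0.37, -0.1, 0, 0, -0.03, 0], [0.68, -0.37, -0.1, 0, 0, 0, 0], [0.68, -0.37, -0.1, 0, 0, 0, 0], [0.68, -0.37, -0.1, 0, 0, 0, 0], [0.68, -0.37, -0.1, 0, 0, 0, 0]],
], force=60)

```text
time_s: 1.82
eef_pos: [0.5304, 0.288, 0.1708]
ee_rot: [-0.445, -3.109, 0.0]
wrist_force: [-0.5, -0.5, 0.7]
gripper_width: 0.0853
```

>>> carry_out([
  [[0, 0, 0, 0, 0, 0, 0], [0, 0, 0, 0, 0, 0, 0], [0, 0, 0, 0, 0, 0, 0]],
])

```text
time_s: 2.07
eef_pos: [0.5291, 0.289, 0.1711]
ee_rot: [-0.444, -3.109, 0.0]
wrist_force: [0.2, -0.9, 0.1]
gripper_width: 0.085
```

```bash
cat >> h.py <<'E'
from scipy.spatial.transform import Rotation as Ro
def st():
    s=bot.state();R=Ro.from_rotvec(s['ee_rot']).as_matrix()
    print("t",round(s['time_s'],2),"p",s['eef_pos'].round(4),"yaz",np.degrees(np.arctan2(R[1,1],R[0,1])).round(2),"xt",R[:,0].round(3),"zt",R[:,2].round(4),"w",round(s['gripper_width'],4),"F",s['wrist_force'].round(2))
    return s
E
python3 - <<'E'
from h import *
st();m=bot.camera_model("wrist");np.save("m1.npy",m,allow_pickle=True);cv2.imwrite("pics/w1.png",bot.read_camera("wrist"))
E
```

```text
t 2.07 p [0.5291 0.289  0.1711] yaz 73.73 xt [-0.96   0.28   0.001] zt [-7.e-04 -0.e+00 -1.e+00] w 0.085 F [ 0.19 -0.93  0.1 ]
```

View pics/w1.png

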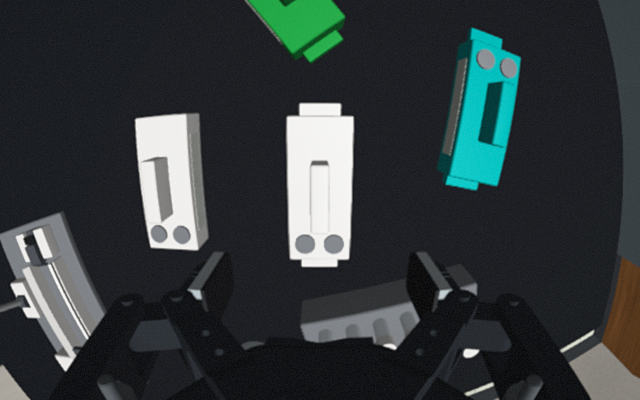

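The wrist view shows the cassette lined up: rib at columns 310–329, fingers centred near 321, foot at the top (320,108), caps at the bottom. Going down and gripping.

>>> carry_out([
  [[0, 0, -0.5, 0, 0, 0, 0], [0, 0, -0.5, 0, 0, 0, 0], [0, 0, -0.5, 0, 0, 0, 0], [0, 0, -0.5, 0, 0, 0, 0], [0, 0, -0.5, 0, 0, 0, 0], [0, 0, -0.5, 0, 0, 0, 0], [0, 0, -0.5, 0, 0, 0, 0], [0, 0, -0.4, 0, 0, 0, 0], [0, 0, -0.4, 0, 0, 0, 0], [0, 0, 0, 0, 0, 0, 0], [0, 0, 0, 0, 0, 0, 0], [0, 0, 0, 0, 0, 0, 255], [0, 0, 0, 0, 0, 0, 255], [0, 0, 0, 0, 0, 0, 255], [0, 0, 0, 0, 0, 0, 255], [0, 0, 0, 0, 0, 0, 255], [0, 0, 0, 0, 0, 0, 255], [0, 0, 0, 0, 0, 0, 255], [0, 0, 0, 0, 0, 0, 255], [0, 0, 0, 0, 0, 0, 255]],
], force=80)

```text
time_s: 3.78
eef_pos: [0.5298, 0.2886, 0.0427]
ee_rot: [0.445, 3.11, -0.0]
wrist_force: [-1.9, -2.5, 5.7]
gripper_width: 0.0148
```

>>> carry_out([
  [[0, 0, 0, 0, 0, 0, 255], [0, 0, 0, 0, 0, 0, 255], [0, 0, 0.3, 0, 0, 0, 255], [0, 0, 0.3, 0, 0, 0, 255], [0, 0, 0.5, 0, 0, 0, 255], [0, 0, 0.5, 0, 0, 0, 255], [0, 0, 0.5, 0, 0, 0, 255], [0, 0, 0.5, 0, 0, 0, 255], [0, 0, 0.5, 0, 0, 0, 255], [0, 0, 0.5, 0, 0, 0, 255], [0, 0, 0.5, 0, 0, 0, 255], [0, 0, 0.5, 0, 0, 0, 255], [0, 0, 0, 0, 0, 0, 255], [0, 0, 0, 0, 0, 0, 255]],
])

```text
time_s: 4.95
eef_pos: [0.5297, 0.2888, 0.1807]
ee_rot: [0.444, 3.109, 0.001]
wrist_force: [-0.5, -0.1, -4.0]
gripper_width: 0.0145
```

Run:
```python
from h import *
st();m=bot.camera_model("wrist");np.save("m2.npy",m,allow_pickle=True);cv2.imwrite("pics/w2.png",bot.read_camera("wrist"))
```

```text
t 4.95 p [0.5297 0.2888 0.1807] yaz 73.73 xt [-0.96   0.28  -0.001] zt [ 1.1e-03  4.0e-04 -1.0e+00] w 0.0145 F [-0.47 -0.13 -4.01]
```

View pics/w2.png

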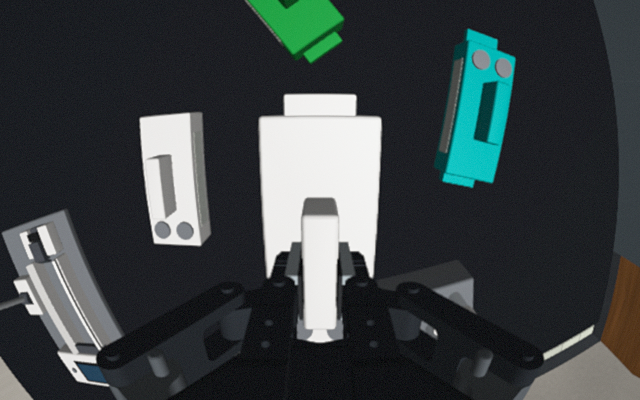

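Held (opening 14.5 mm). The foot end shows body-top corners at (259,117) and (381,117) and foot corners at (284,95) and (356,95). Measuring where the cassette sits relative to the TCP.

Run:
```python
from h import *
np.set_printoptions(precision=4,suppress=True)
m=np.load("m2.npy",allow_pickle=True).item();s=st();R=Ro.from_rotvec(s['ee_rot']).as_matrix()
p=np.r_[plane(rayw(m,[(259,117),(381,117)]),.174),plane(rayw(m,[(284,95),(356,95)]),.150)]
print(p,(p-s['eef_pos'])@R)
print("widths",np.linalg.norm(p[0]-p[1]),np.linalg.norm(p[2]-p[3]))
m=np.load("m1.npy",allow_pickle=True).item()
w=plane(rayw(m,[(288,116),(353,116),(290,260),(350,260)]),.036)
print(fit2([(-.07,-.03),(-.07,.03),(.07,-.03),(.07,.03)],w))
# loader from wrist pics? top view again w/o arm motion
```

```text
t 5.0 p [0.5293 0.2887 0.1797] yaz 73.73 xt [-0.96   0.28   0.001] zt [-0.0008 -0.0002 -1.    ] w 0.0144 F [-0.36  0.6  -3.98]
[[0.4549 0.2795 0.174 ]
 [0.4713 0.3358 0.174 ]
 [0.4463 0.292  0.15  ]
 [0.4574 0.33   0.15  ]] [[ 0.0688 -0.0296  0.0057]
 [ 0.0689  0.029   0.0057]
 [ 0.0806 -0.0201  0.0298]
 [ 0.0806  0.0195  0.0297]]
widths 0.05859896811970972 0.03961023555812847
(np.float64(-0.28595552287195286), array([0.5303, 0.2884]), array([[ 0.0004,  0.0011],
       [-0.0004, -0.0011],
       [ 0.0001, -0.0001],
       [-0.    ,  0.0001]]))
```

Run:
```python
from h import *
np.set_printoptions(precision=4,suppress=True)
T=bot.camera_model("top")
g=cv2.imread("pics/top0.png").astype(float).mean(2)
def edge_rows(rows,lo,hi,thr,z,first):
    P=[]
    for r in rows:
        v=g[r,lo:hi]
        idx=range(len(v)-1) if first else range(len(v)-2,-1,-1)
        for i in idx:
            if (v[i]-thr)*(v[i+1]-thr)<=0 and v[i]!=v[i+1]:
                P.append((lo+i+(thr-v[i])/(v[i+1]-v[i]),r));break
    w=plane(ray(T,P),z)[:,:2]
    for _ in range(3):
        k=np.polyfit(w[:,0],w[:,1],1);e=abs(w[:,1]-np.polyval(k,w[:,0]));w=w[e<max(2*e.std(),5e-4)]
    print(np.arctan(k[0]).round(4),"y at x=.592:",np.polyval(k,.592).round(4),e.std().round(4))
bg=g[150:240,385:395].mean();print(bg,g[200,404:412])
edge_rows(range(125,245),392,412,(bg+140)/2,.012,True)
edge_rows(range(130,180),490,506,(bg+140)/2,.012,False)
edge_rows(range(215,255),485,506,(bg+140)/2,.012,False)
edge_rows(range(153,220),410,425,190,.044,True)   # left wall outer top
edge_rows(range(155,222),448,465,190,.044,False)   # right wall outer
print(g[190,408:465].round())
```

```text
50.75592592592593 [159.     154.3333 156.6667 158.3333 153.6667 155.6667 156.6667 157.    ]
-0.0752 y at x=.592: -0.0721 0.0001
-0.074 y at x=.592: -0.2885 0.0001
-0.0787 y at x=.592: -0.2886 0.0001
-0.0763 y at x=.592: -0.0996 0.0001
-0.0754 y at x=.592: -0.1908 0.0001
[158. 155. 153. 158. 154. 157. 150. 156. 182. 222. 227. 201. 169. 157.
 157. 157. 156. 154. 153. 157. 157. 156. 157. 157. 157. 158. 155. 155.
 155. 157. 154. 155. 155. 158. 158. 158. 155. 155. 156. 156. 156. 149.
 149. 169. 206. 227. 230. 228. 226. 211. 185. 162. 152. 155. 155. 155.
 157.]
```

>>> carry_out([
  [[0.04, -0.72, 0, 0, 0, 0.1, 255], [0.04, -0.72, 0, 0, 0, 0.1, 255], [0.04, -0.72, 0, 0, 0, 0.1, 255], [0.04, -0.72, 0, 0, 0, 0.1, 255], [0.04, -0.72, 0, 0, 0, 0.1, 255], [0.04, -0.72, 0, 0, 0, 0.1, 255], [0.04, -0.72, 0, 0, 0, 0.1, 255], [0.04, -0.72, 0, 0, 0, 0.1, 255], [0.04, -0.72, 0, 0, 0, 0.1, 255], [0.04, -0.72, 0, 0, 0, 0.1, 255], [0.04, -0.72, 0, 0, 0, 0.1, 255], [0.04, -0.72, 0, 0, 0, 0.1, 255], [0.04, -0.72, 0, 0, 0, 0.1, 255], [0.04, -0.72, 0, 0, 0, 0.1, 255], [0.04, -0.72, 0, 0, 0, 0.1, 255], [0.04, -0.72, 0, 0, 0, 0.1, 255], [0.04, -0.72, 0, 0, 0, 0.1, 255], [0.04, -0.72, 0, 0, 0, 0.1, 255], [0.04, -0.72, 0, 0, 0, 0.1, 255], [0.04, -0.72, 0, 0, 0, 0.1, 255]],
])

```text
time_s: 6.67
eef_pos: [0.5531, -0.1441, 0.179]
ee_rot: [-0.116, -3.137, -0.002]
wrist_force: [-0.3, 0.1, -2.5]
gripper_width: 0.0141
```

>>> carry_out([
  [[0, 0, -0.4, 0.03, 0.38, 0, 255], [0, 0, -0.4, 0.03, 0.38, 0, 255], [0, 0, -0.3, 0.03, 0.38, 0, 255], [0, 0, -0.3, 0.03, 0.38, 0, 255], [0, 0, -0.1, 0.03, 0.38, 0, 255], [0, 0, 0, 0, 0, 0, 255], [0, 0, 0, 0, 0, 0, 255], [0, 0, 0, 0, 0, 0, 255]],
])

```text
time_s: 7.33
eef_pos: [0.5535, -0.1432, 0.1351]
ee_rot: [-0.11, -2.941, -0.012]
wrist_force: [-0.3, -0.5, -3.4]
gripper_width: 0.0144
```

Run:
```python
from h import *
s=st();m=bot.camera_model("wrist");np.save("m3.npy",m,allow_pickle=True);cv2.imwrite("pics/w3.png",bot.read_camera("wrist"))
i=bot.read_camera("side");cv2.imwrite("pics/s3.png",cv2.resize(i[90:215,210:370],None,fx=4.7,fy=4.7,interpolation=cv2.INTER_CUBIC))
```

```text
t 7.33 p [ 0.5535 -0.1432  0.1351] yaz 85.72 xt [-0.978  0.073  0.197] zt [-0.1969  0.0157 -0.9803] w 0.0144 F [-0.33 -0.45 -3.44]
```

View pics/w3.png

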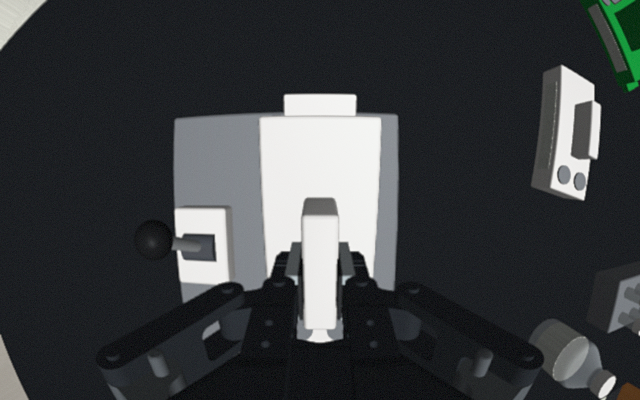

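View pics/s3.png

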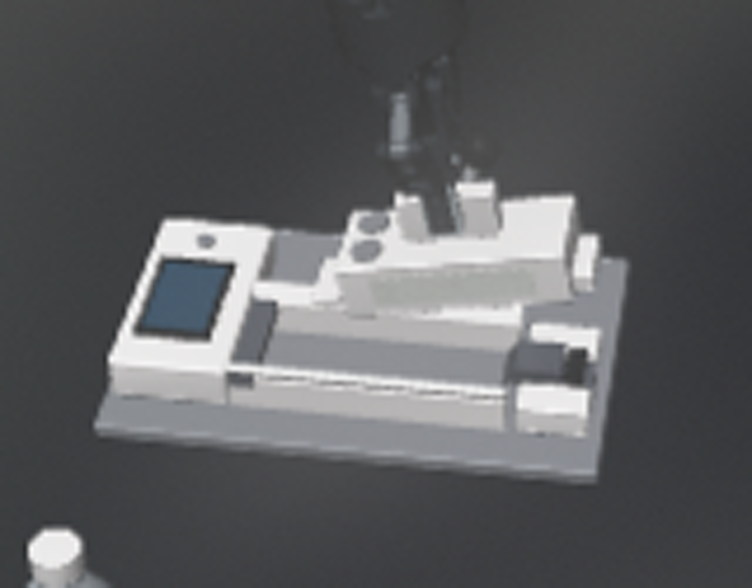

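The cassette hides the catch in the wrist view, so I shift sideways for one clear look at the bay.

>>> carry_out([
  [[0, 0.6, 0.1, 0, 0, 0, 255], [0, 0.6, 0.1, 0, 0, 0, 255], [0, 0.6, 0, 0, 0, 0, 255], [0, 0.6, 0, 0, 0, 0, 255], [0, 0.6, 0, 0, 0, 0, 255], [0, 0.6, 0, 0, 0, 0, 255], [0, 0.6, 0, 0, 0, 0, 255], [0, 0, 0, 0, 0, 0, 255], [0, 0, 0, 0, 0, 0, 255], [0, 0, 0, 0, 0, 0, 255]],
])

```text
time_s: 8.27
eef_pos: [0.5537, -0.0178, 0.1416]
ee_rot: [-0.11, -2.941, -0.012]
wrist_force: [0.1, -1.2, -2.6]
gripper_width: 0.0146
```

Run:
```python
from h import *
s=st();m=bot.camera_model("wrist");np.save("m4.npy",m,allow_pickle=True);i=bot.read_camera("wrist");cv2.imwrite("pics/w4full.png",i)
cv2.imwrite("pics/w4.png",cv2.resize(i[110:300,20:270],None,fx=3.1,fy=3.1,interpolation=cv2.INTER_CUBIC))
```

```text
t 8.27 p [ 0.5537 -0.0178  0.1416] yaz 85.71 xt [-0.978  0.073  0.197] zt [-0.1968  0.0152 -0.9803] w 0.0146 F [ 0.14 -1.22 -2.58]
```

View pics/w4full.png

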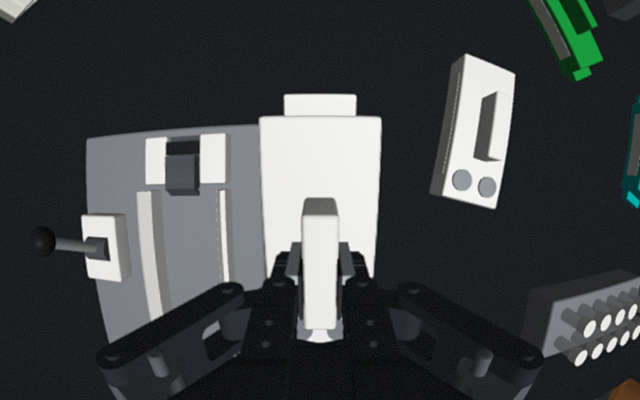

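View pics/w4.png

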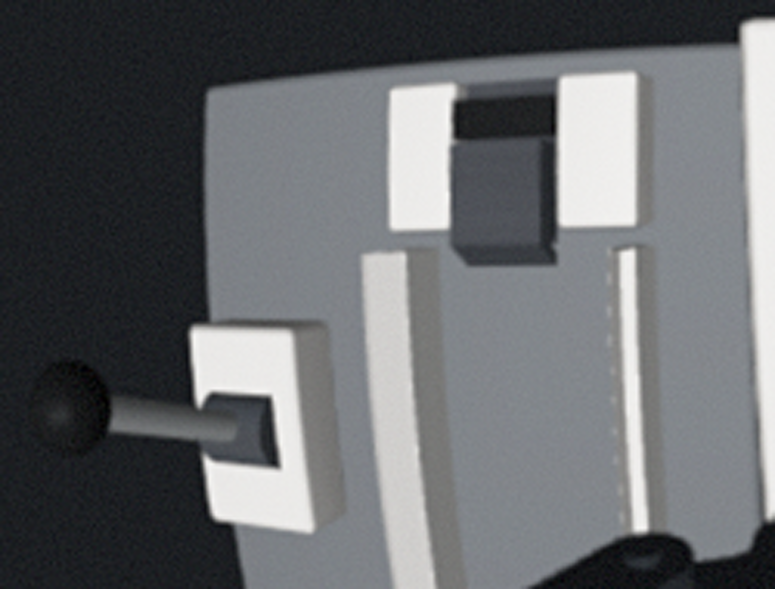

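Run:
```python
from h import *
np.set_printoptions(precision=4,suppress=True)
m=np.load("m4.npy",allow_pickle=True).item()
W=lambda u:crop(u,3.1,(20,110))
yaw=-.0755;R=np.array([[np.cos(yaw),-np.sin(yaw)],[np.sin(yaw),np.cos(yaw)]]);o=np.array([.592,-.1455])
for n,p,z in [("catch front L -81,-15",(452,245),.039),("catch front R -81,15",(541,245),.039),("catchbackL",(453,140),.039),("catchbackR",(545,140),.039),
 ("blk NL -130",(389,90),.032),("blk FL -85",(388,229),.032),("blk NR -130",(637,74),.032),("blk FR -85",(638,226),.032),
 ("wallR(-y) out -79",(361,254),.044),("(-y) in",(406,251),.044),("(+y) in",(620,248),.044),("(+y)out",(636,247),.044),
 ("lever box N in",(288,324),.034),("lever box N out",(190,328),.034)]:
    w=plane(rayw(m,W([p])),z)[0,:2];print(n,w,(w-o)@R)
T=bot.camera_model("top")
print(tri(rayw(m,W([(70,408)])),ray(T,crop([(385,365)],3.7,(392,108)))))
S=bot.camera_model("side")
print(tri(rayw(m,W([(70,408)])),ray(S,crop([(552,68)],6,(220,110)))))
```

```text
catch front L -81,-15 [ 0.5124 -0.1553] [-0.0786 -0.0157]
catch front R -81,15 [ 0.515 -0.126] [-0.0782  0.0136]
catchbackL [ 0.482  -0.1523] [-0.1092 -0.0151]
catchbackR [ 0.4856 -0.1223] [-0.1079  0.0151]
blk NL -130 [ 0.4627 -0.1786] [-0.1264 -0.0428]
blk FL -85 [ 0.5054 -0.1821] [-0.0836 -0.043 ]
blk NR -130 [ 0.4691 -0.0956] [-0.1263  0.0405]
blk FR -85 [ 0.5123 -0.0984] [-0.0831  0.0409]
wallR(-y) out -79 [ 0.5122 -0.1853] [-0.0766 -0.0457]
(-y) in [ 0.5128 -0.1687] [-0.0773 -0.0291]
(+y) in [ 0.5178 -0.1004] [-0.0774  0.0394]
(+y)out [ 0.5179 -0.0957] [-0.0776  0.044 ]
lever box N in [ 0.532  -0.2256] [-0.0538 -0.0844]
lever box N out [ 0.5306 -0.2735] [-0.0516 -0.1323]
[[ 0.5425 -0.2464  0.1174  0.0017]]
[[ 0.5431 -0.243   0.1205  0.0006]]
```

>>> carry_out([
  [[0.05, -0.5, 0, 0, 0, 0, 255], [0.05, -0.5, 0, 0, 0, 0, 255], [0.05, -0.5, 0, 0, 0, 0, 255], [0.05, -0.5, 0, 0, 0, 0, 255], [0.05, -0.5, 0, 0, 0, 0, 255], [0.05, -0.5, 0, 0, 0, 0, 255], [0.05, -0.5, 0, 0, 0, 0, 255], [0.05, -0.5, 0, 0, 0, 0, 255], [0.03, -0.22, -0.2, 0, 0, 0, 255], [0, 0, -0.3, 0, 0, 0, 255], [0, 0, -0.3, 0, 0, 0, 255], [0, 0, 0, 0, 0, 0, 255], [0, 0, 0, 0, 0, 0, 255], [0, 0, 0, 0, 0, 0, 255]],
])

```text
time_s: 9.48
eef_pos: [0.5667, -0.1433, 0.1174]
ee_rot: [-0.108, -2.94, -0.012]
wrist_force: [0.5, 0.3, -3.4]
gripper_width: 0.0145
```

Run:
```python
from h import *
s=st();R=Ro.from_rotvec(s['ee_rot']).as_matrix()
o=np.array([.5944,-.1466,0]);L=Ro.from_euler('z',-.0755).as_matrix()
tip=s['eef_pos']+R@np.array([-.0931,-.0003,.0425]);foot=s['eef_pos']+R@np.array([.0809,-.0003,.0425])
print("tip",(tip-o)@L,"foot",(foot-o)@L)
i=bot.read_camera("side");cv2.imwrite("pics/s5.png",cv2.resize(i[90:215,210:370],None,fx=4.7,fy=4.7,interpolation=cv2.INTER_CUBIC))
i=bot.read_camera("top");cv2.imwrite("pics/t5.png",cv2.resize(i[100:268,382:517],None,fx=3.5,fy=3.5,interpolation=cv2.INTER_CUBIC))
```

```text
t 9.48 p [ 0.5667 -0.1433  0.1174] yaz 85.77 xt [-0.978  0.072  0.198] zt [-0.1976  0.0154 -0.9802] w 0.0145 F [ 0.5   0.33 -3.44]
tip [0.05494279 0.00112984 0.05730667] foot [-0.11560668  0.00080223  0.0917852 ]
```

View pics/s5.png

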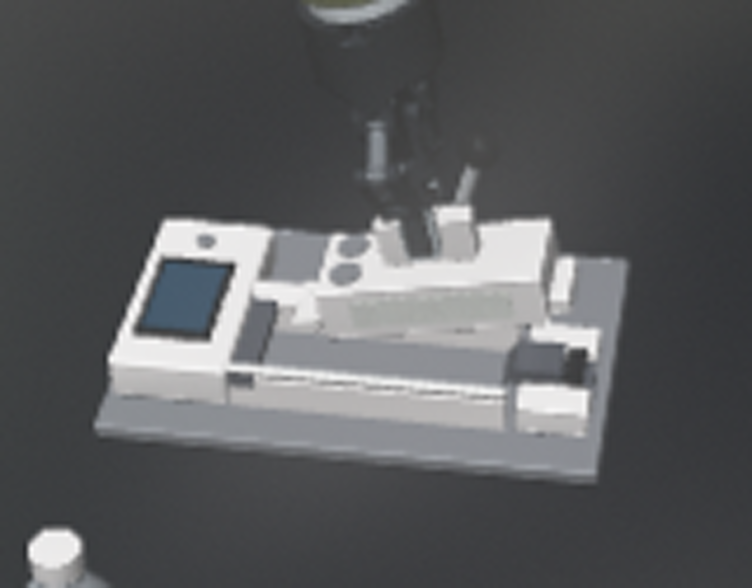

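View pics/t5.png

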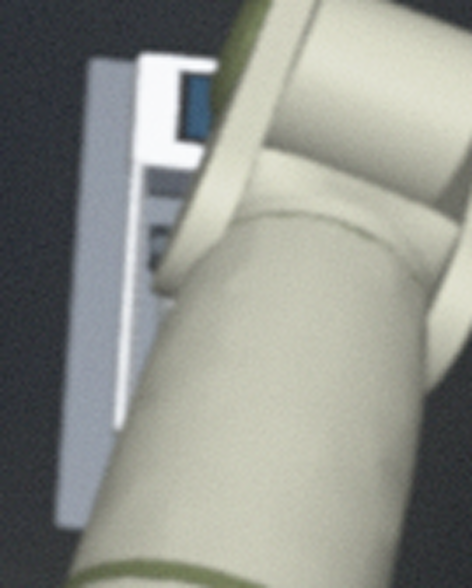

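>>> carry_out([
  [[0, -0.035, -0.3, 0, 0, 0, 255], [0, 0, -0.3, 0, 0, 0, 255], [0, 0, -0.3, 0, 0, 0, 255], [0, 0, -0.2, 0, 0, 0, 255], [0, 0, -0.1, 0, 0, 0, 255], [0, 0, -0.1, 0, 0, 0, 255], [0, 0, 0, 0, 0, 0, 255], [0, 0, 0, 0, 0, 0, 255]],
])

```text
time_s: 10.25
eef_pos: [0.5666, -0.145, 0.0784]
ee_rot: [-0.11, -2.94, -0.012]
wrist_force: [-0.7, 0.1, -2.7]
gripper_width: 0.0143
```

```bash
cat >> h.py <<'E'
def tf():
    s=st();R=Ro.from_rotvec(s['ee_rot']).as_matrix()
    o=np.array([.5944,-.1466,0]);L=Ro.from_euler('z',-.0755).as_matrix()
    tip=s['eef_pos']+R@np.array([-.0931,-.0003,.0425]);foot=s['eef_pos']+R@np.array([.0809,-.0003,.0425])
    print("tip",((tip-o)@L).round(4),"foot",((foot-o)@L).round(4))
def side(n):
    i=bot.read_camera("side");cv2.imwrite(f"pics/{n}.png",cv2.resize(i[90:215,210:370],None,fx=4.7,fy=4.7,interpolation=cv2.INTER_CUBIC))
E
python3 -c "
from h import *
tf();side('s6')"
```

```text
t 10.25 p [ 0.5666 -0.145   0.0784] yaz 85.72 xt [-0.977  0.073  0.198] zt [-0.1975  0.0155 -0.9802] w 0.0143 F [-0.75  0.07 -2.68]
tip [ 0.055  -0.0007  0.0183] foot [-0.1155 -0.0009  0.0528]
```

View pics/s6.png

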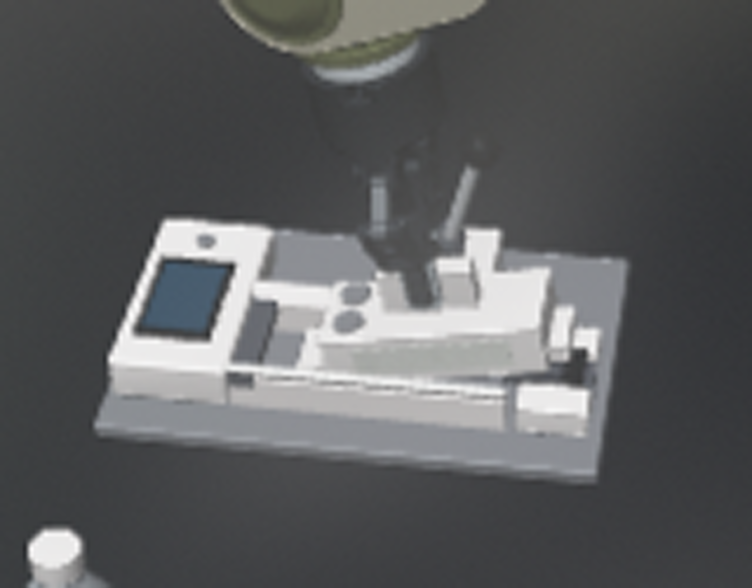

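Between the walls, no contact yet. Down by a little to feel the floor.

>>> carry_out([
  [[0, 0, -0.05, 0, 0, 0, 255], [0, 0, -0.05, 0, 0, 0, 255], [0, 0, -0.05, 0, 0, 0, 255], [0, 0, 0, 0, 0, 0, 255], [0, 0, 0, 0, 0, 0, 255]],
])

```text
time_s: 10.72
eef_pos: [0.5665, -0.1449, 0.0737]
ee_rot: [-0.11, -2.94, -0.012]
wrist_force: [0.3, -0.4, -3.1]
gripper_width: 0.0146
```

>>> carry_out([
  [[0, 0, -0.03, 0, 0, 0, 255], [0, 0, 0, 0, 0, 0, 255], [0, 0, 0, 0, 0, 0, 255]],
])

```text
time_s: 10.97
eef_pos: [0.5665, -0.1449, 0.0729]
ee_rot: [-0.11, -2.94, -0.012]
wrist_force: [-0.9, -0.2, -2.1]
gripper_width: 0.0145
```

```bash
python3 -c "
from h import *
tf()"
```

```text
t 10.97 p [ 0.5665 -0.1449  0.0729] yaz 85.72 xt [-0.977  0.073  0.198] zt [-0.1977  0.0156 -0.9801] w 0.0145 F [-0.85 -0.25 -2.05]
tip [ 0.0549 -0.0006  0.0127] foot [-0.1157 -0.0008  0.0473]
```

>>> carry_out([
  [[0, 0, -0.03, 0, 0, 0, 255], [0, 0, 0, 0, 0, 0, 255], [0, 0, 0, 0, 0, 0, 255]],
])

```text
time_s: 11.22
eef_pos: [0.5665, -0.1449, 0.0719]
ee_rot: [-0.11, -2.94, -0.012]
wrist_force: [-0.1, -0.0, -2.6]
gripper_width: 0.0148
```

>>> carry_out([
  [[0, 0, -0.03, 0, 0, 0, 255], [0, 0, 0, 0, 0, 0, 255], [0, 0, 0, 0, 0, 0, 255]],
])

```text
time_s: 11.47
eef_pos: [0.5666, -0.145, 0.0716]
ee_rot: [-0.11, -2.94, -0.012]
wrist_force: [-1.7, 0.8, 2.6]
gripper_width: 0.0142
```

>>> carry_out([
  [[0.1, -0.0075, 0, 0, 0, 0, 255], [0.1, -0.0075, 0, 0, 0, 0, 255], [0.1, -0.0075, 0, 0, 0, 0, 255], [0.1, -0.0075, 0, 0, 0, 0, 255], [0.1, -0.0075, 0, 0, 0, 0, 255], [0.1, -0.0075, 0, 0, 0, 0, 255], [0.1, -0.0075, 0, 0, 0, 0, 255], [0, 0, 0, 0, 0, 0, 255], [0, 0, 0, 0, 0, 0, 255]],
])

```text
time_s: 12.22
eef_pos: [0.5882, -0.1466, 0.071]
ee_rot: [-0.11, -2.942, -0.012]
wrist_force: [0.8, -0.2, 1.5]
gripper_width: 0.0142
```

```bash
python3 -c "
from h import *
tf();side('s7')"
```

```text
t 12.22 p [ 0.5882 -0.1466  0.071 ] yaz 85.72 xt [-0.978  0.073  0.197] zt [-0.1959  0.0153 -0.9805] w 0.0142 F [ 0.8  -0.18  1.5 ]
tip [ 0.0767 -0.0007  0.011 ] foot [-0.0939 -0.0008  0.0452]
```

View pics/s7.png

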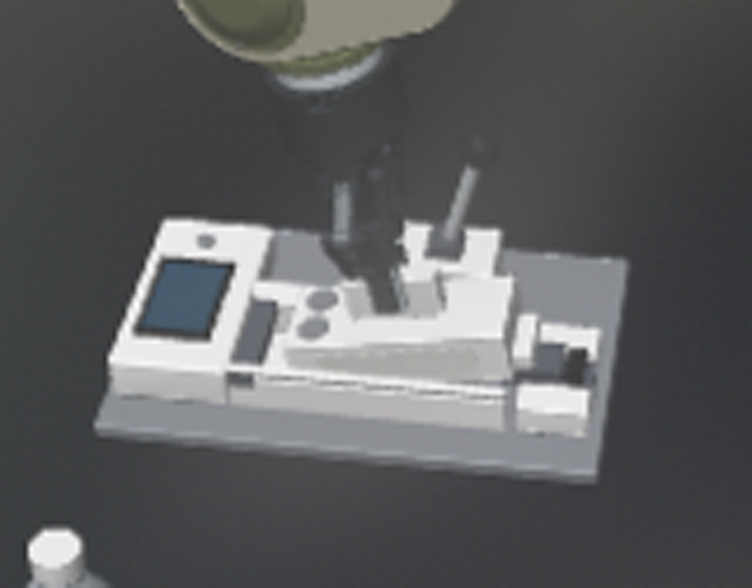

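>>> carry_out([
  [[0.07, -0.005, 0, 0, 0, 0, 255], [0.07, -0.005, 0, 0, 0, 0, 255], [0.07, -0.005, 0, 0, 0, 0, 255], [0.07, -0.005, 0, 0, 0, 0, 255], [0, 0, 0, 0, 0, 0, 255], [0, 0, 0, 0, 0, 0, 255]],
])

```text
time_s: 12.77
eef_pos: [0.5963, -0.1471, 0.0711]
ee_rot: [-0.11, -2.941, -0.012]
wrist_force: [-1.2, 0.0, 1.6]
gripper_width: 0.0143
```

>>> carry_out([
  [[0.05, -0.004, 0, 0, 0, 0, 255], [0.05, -0.004, 0, 0, 0, 0, 255], [0, 0, 0, 0, 0, 0, 255], [0, 0, 0, 0, 0, 0, 255]],
])

```text
time_s: 13.1
eef_pos: [0.599, -0.1473, 0.0711]
ee_rot: [-0.11, -2.94, -0.012]
wrist_force: [-3.8, 0.1, 4.7]
gripper_width: 0.0146
```

```bash
python3 -c "
from h import *
tf();side('s8')"
```

```text
t 13.1 p [ 0.599  -0.1473  0.0711] yaz 85.72 xt [-0.977  0.073  0.198] zt [-0.1975  0.0156 -0.9802] w 0.0146 F [-3.8   0.1   4.75]
tip [ 0.0875 -0.0006  0.011 ] foot [-0.0831 -0.0007  0.0455]
```

View pics/s8.png

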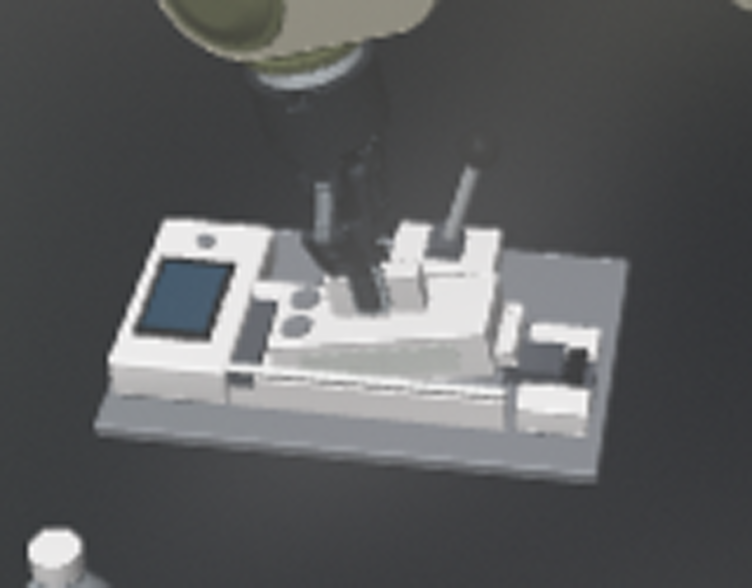

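>>> carry_out([
  [[0.05, -0.004, 0, 0, 0, 0, 255], [0, 0, 0, 0, 0, 0, 255], [0, 0, 0, 0, 0, 0, 255]],
])

```text
time_s: 13.4
eef_pos: [0.6004, -0.1475, 0.0711]
ee_rot: [-0.11, -2.94, -0.012]
wrist_force: [-4.0, -0.2, 4.4]
gripper_width: 0.0147
```

>>> carry_out([
  [[0.05, -0.004, 0, 0, 0, 0, 255], [0, 0, 0, 0, 0, 0, 255], [0, 0, 0, 0, 0, 0, 255]],
])

```text
time_s: 13.65
eef_pos: [0.6019, -0.1476, 0.0711]
ee_rot: [-0.11, -2.94, -0.012]
wrist_force: [-4.1, 0.5, 4.6]
gripper_width: 0.0141
```

```bash
python3 -c "
from h import *
tf()"
```

```text
t 13.65 p [ 0.6019 -0.1476  0.0711] yaz 85.72 xt [-0.977  0.073  0.198] zt [-0.1976  0.0156 -0.9802] w 0.0141 F [-4.1   0.55  4.62]
tip [ 0.0904 -0.0006  0.011 ] foot [-0.0801 -0.0008  0.0455]
```

>>> carry_out([
  [[0.04, -0.003, 0, 0, 0, 0, 255], [0, 0, 0, 0, 0, 0, 255], [0, 0, 0, 0, 0, 0, 255]],
])

```text
time_s: 13.9
eef_pos: [0.6031, -0.1477, 0.0711]
ee_rot: [-0.11, -2.94, -0.012]
wrist_force: [-3.7, 1.2, 5.0]
gripper_width: 0.0146
```

>>> carry_out([
  [[0.04, -0.003, 0, 0, 0, 0, 255], [0, 0, 0, 0, 0, 0, 255], [0, 0, 0, 0, 0, 0, 255]],
])

```text
time_s: 14.15
eef_pos: [0.6042, -0.1478, 0.0712]
ee_rot: [-0.11, -2.94, -0.012]
wrist_force: [-4.9, 0.2, 5.7]
gripper_width: 0.0148
```

```bash
python3 -c "
from h import *
tf();side('s9')"
```

```text
t 14.15 p [ 0.6042 -0.1478  0.0712] yaz 85.72 xt [-0.977  0.073  0.199] zt [-0.1981  0.0156 -0.9801] w 0.0148 F [-4.91  0.2   5.73]
tip [ 0.0926 -0.0006  0.011 ] foot [-0.0779 -0.0008  0.0456]
```

View pics/s9.png

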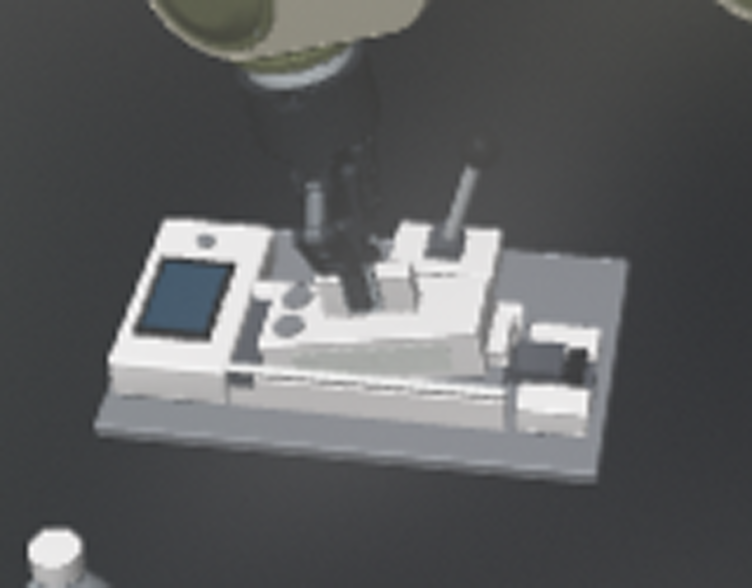

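>>> carry_out([
  [[-0.04, 0.003, -0.056, -0.014, -0.19, 0, 255], [-0.04, 0.003, -0.056, -0.014, -0.19, 0, 255], [-0.04, 0.003, -0.056, -0.014, -0.19, 0, 255], [0, 0, 0, 0, 0, 0, 255], [0, 0, 0, 0, 0, 0, 255]],
])

```text
time_s: 14.62
eef_pos: [0.6012, -0.1476, 0.0664]
ee_rot: [-0.112, -3.002, -0.009]
wrist_force: [-0.2, 0.2, 6.0]
gripper_width: 0.0143
```

```bash
python3 -c "
from h import *
tf()"
```

```text
t 14.62 p [ 0.6012 -0.1476  0.0664] yaz 85.72 xt [-0.988  0.074  0.138] zt [-0.1371  0.0109 -0.9905] w 0.0143 F [-0.23  0.16  6.05]
tip [ 0.0932 -0.0007  0.0115] foot [-0.0791 -0.0008  0.0354]
```

>>> carry_out([
  [[0, 0, 0, 0, 0, 0, 200], [0, 0, 0, 0, 0, 0, 160], [0, 0, 0, 0, 0, 0, 120], [0, 0, 0, 0, 0, 0, 120], [0, 0, 0, 0, 0, 0, 120], [0, 0, 0, 0, 0, 0, 120], [0, 0, 0.3, 0, 0, 0, 120], [0, 0, 0.5, 0, 0, 0, 120], [0, 0, 0.5, 0, 0, 0, 120], [0, 0, 0.5, 0, 0, 0, 120], [0, 0, 0.5, 0, 0, 0, 120], [0, 0, 0, 0, 0, 0, 120], [0, 0, 0, 0, 0, 0, 120]],
])

```text
time_s: 15.7
eef_pos: [0.601, -0.1476, 0.1358]
ee_rot: [-0.112, -3.001, -0.008]
wrist_force: [0.7, 0.2, -0.5]
gripper_width: 0.0451
```

```bash
python3 -c "
from h import *
tf();side('s10');m=bot.camera_model('wrist');np.save('m10.npy',m,allow_pickle=True);cv2.imwrite('pics/w10.png',bot.read_camera('wrist'))"
```

```text
t 15.7 p [ 0.601  -0.1476  0.1358] yaz 85.72 xt [-0.988  0.074  0.138] zt [-0.1373  0.0106 -0.9905] w 0.0451 F [ 0.7   0.19 -0.49]
tip [ 0.093  -0.0007  0.0808] foot [-0.0793 -0.0009  0.1048]
```

View pics/s10.png

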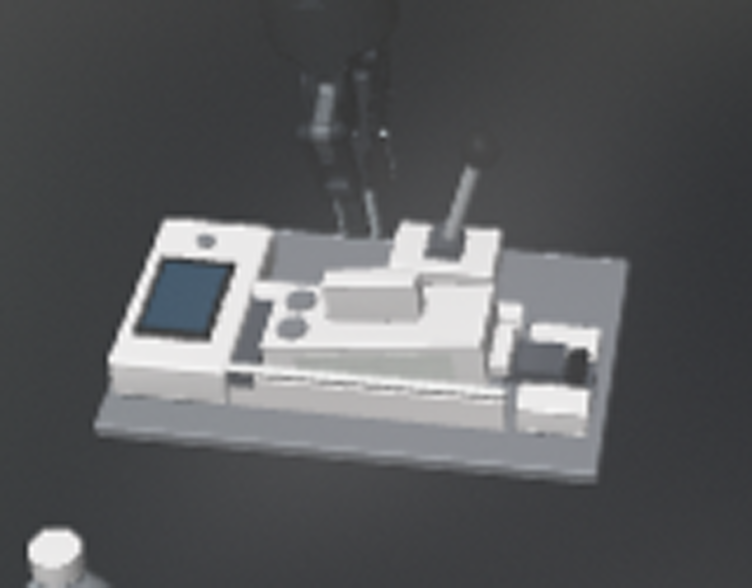

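View pics/w10.png

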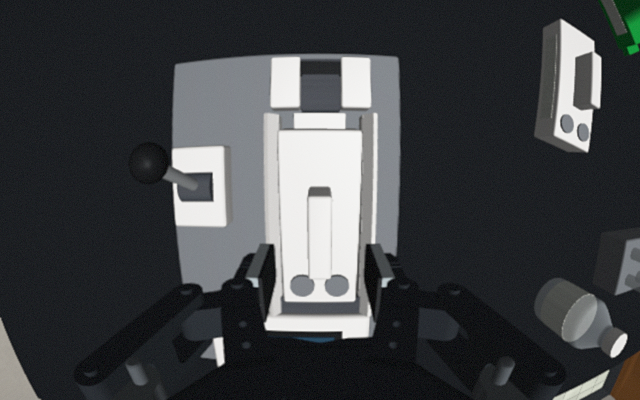

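>>> carry_out([
  [[-0.2, 0.016, 0, -0.01, -0.13, 0, 255], [-0.2, 0.016, 0, -0.01, -0.13, 0, 255], [-0.2, 0.016, 0, -0.01, -0.13, 0, 255], [-0.2, 0.016, 0, -0.01, -0.13, 0, 255], [-0.2, 0.016, 0, -0.01, -0.13, 0, 255], [-0.2, 0.016, 0, -0.01, -0.13, 0, 255], [-0.2, 0.016, 0, -0.01, -0.13, 0, 255], [-0.2, 0.016, 0, -0.01, -0.13, 0, 255], [-0.2, 0.016, 0, -0.01, -0.13, 0, 255], [-0.15, 0.016, 0, -0.01, -0.13, 0, 255], [0, 0, -0.3, 0, 0, 0, 255], [0, 0, -0.4, 0, 0, 0, 255], [0, 0, -0.4, 0, 0, 0, 255], [0, 0, -0.4, 0, 0, 0, 255], [0, 0, -0.4, 0, 0, 0, 255], [0, 0, 0, 0, 0, 0, 255], [0, 0, 0, 0, 0, 0, 255]],
])

```text
time_s: 17.22
eef_pos: [0.5419, -0.1425, 0.0769]
ee_rot: [-0.117, -3.134, -0.003]
wrist_force: [0.4, -0.5, -0.3]
gripper_width: -0.0001
```

```bash
python3 -c "
from h import *
st();side('s11')"
```

```text
t 17.22 p [ 0.5419 -0.1425  0.0769] yaz 85.73 xt [-0.997  0.074  0.006] zt [-0.0054  0.0019 -1.    ] w -0.0001 F [ 0.42 -0.49 -0.31]
```

View pics/s11.png

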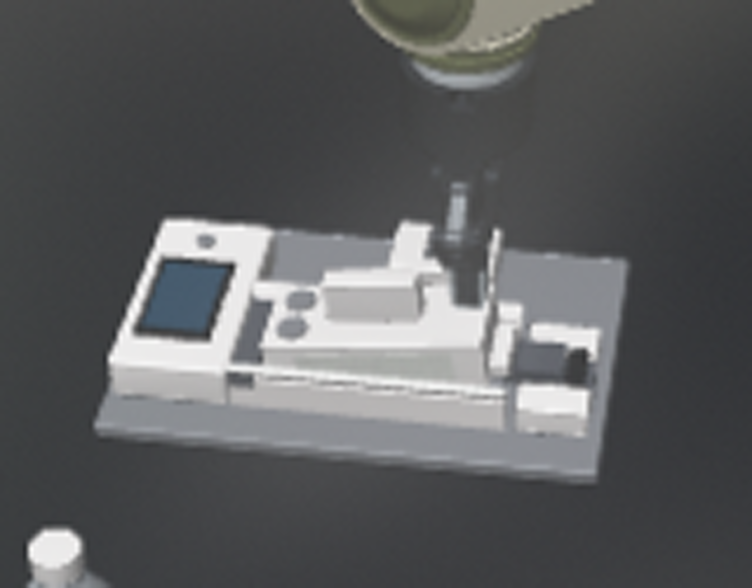

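>>> carry_out([
  [[0, 0, -0.1, 0, 0, 0, 255], [0, 0, -0.1, 0, 0, 0, 255], [0, 0, -0.1, 0, 0, 0, 255], [0, 0, -0.05, 0, 0, 0, 255], [0, 0, -0.05, 0, 0, 0, 255], [0, 0, -0.05, 0, 0, 0, 255], [0, 0, 0, 0, 0, 0, 255]],
])

```text
time_s: 17.85
eef_pos: [0.542, -0.1427, 0.0648]
ee_rot: [-0.117, -3.136, -0.001]
wrist_force: [-2.4, 0.1, 5.3]
gripper_width: -0.0003
```

>>> carry_out([
  [[0, 0, -0.05, 0, 0, 0, 255], [0, 0, -0.05, 0, 0, 0, 255], [0, 0, -0.05, 0, 0, 0, 255], [0, 0, -0.05, 0, 0, 0, 255], [0, 0, 0, 0, 0, 0, 255], [0, 0, 0, 0, 0, 0, 255]],
])

```text
time_s: 18.35
eef_pos: [0.5423, -0.1427, 0.0584]
ee_rot: [-0.117, -3.136, -0.001]
wrist_force: [2.3, -0.1, -0.0]
gripper_width: 0.0
```

>>> carry_out([
  [[0, 0, -0.06, 0, 0, 0, 255], [0, 0, -0.06, 0, 0, 0, 255], [0, 0, -0.06, 0, 0, 0, 255], [0, 0, -0.06, 0, 0, 0, 255], [0, 0, 0, 0, 0, 0, 255], [0, 0, 0, 0, 0, 0, 255]],
])

```text
time_s: 18.85
eef_pos: [0.5422, -0.1426, 0.0511]
ee_rot: [-0.117, -3.136, -0.001]
wrist_force: [0.2, 0.3, -0.5]
gripper_width: -0.0003
```

```bash
python3 -c "
from h import *
st();side('s12')"
```

```text
t 18.85 p [ 0.5422 -0.1426  0.0511] yaz 85.73 xt [-0.997  0.075  0.003] zt [-0.0033  0.001  -1.    ] w -0.0003 F [ 0.24  0.26 -0.46]
```

View pics/s12.png

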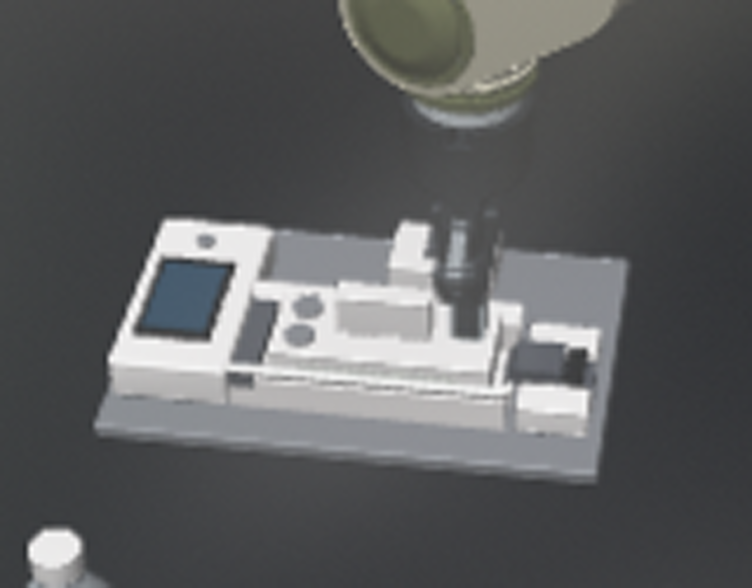

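Dropped free of load, which looks like a snap. I press a touch more to confirm the bottom, then lift to inspect.

>>> carry_out([
  [[0, 0, -0.05, 0, 0, 0, 255], [0, 0, -0.05, 0, 0, 0, 255], [0, 0, -0.03, 0, 0, 0, 255], [0, 0, 0, 0, 0, 0, 255], [0, 0, 0, 0, 0, 0, 255]],
])

```text
time_s: 19.32
eef_pos: [0.5423, -0.1427, 0.0481]
ee_rot: [-0.117, -3.137, -0.001]
wrist_force: [-1.4, 0.8, 7.2]
gripper_width: -0.0002
```

>>> carry_out([
  [[0, 0, -0.03, 0, 0, 0, 255], [0, 0, 0, 0, 0, 0, 255], [0, 0, 0, 0, 0, 0, 255]],
])

```text
time_s: 19.57
eef_pos: [0.5424, -0.1427, 0.048]
ee_rot: [-0.117, -3.137, -0.0]
wrist_force: [-6.6, 1.7, 15.6]
gripper_width: 0.0
```

>>> carry_out([
  [[0, 0, 0.3, 0, 0, 0, 255], [0, 0, 0.5, 0, 0, 0, 255], [0, 0, 0.5, 0, 0, 0, 255], [0, 0, 0.5, 0, 0, 0, 255], [0, 0, 0.5, 0, 0, 0, 255], [0, 0, 0.5, 0, 0, 0, 255], [0, 0, 0.5, 0, 0, 0, 255], [0, 0, 0.3, 0, 0, 0, 255], [0, 0, 0, 0, 0, 0, 255], [0, 0, 0, 0, 0, 0, 255], [0, 0, 0, 0, 0, 0, 255]],
])

```text
time_s: 20.48
eef_pos: [0.5419, -0.1425, 0.1536]
ee_rot: [-0.117, -3.135, -0.002]
wrist_force: [-0.3, -0.7, 0.2]
gripper_width: 0.0001
```

```bash
python3 -c "
from h import *
st();side('s13');m=bot.camera_model('wrist');np.save('m13.npy',m,allow_pickle=True);i=bot.read_camera('wrist');cv2.imwrite('pics/w13full.png',i);cv2.imwrite('pics/w13.png',cv2.resize(i[40:190,110:420],None,fx=2.5,fy=2.5,interpolation=cv2.INTER_CUBIC))"
```

```text
t 20.48 p [ 0.5419 -0.1425  0.1536] yaz 85.73 xt [-0.997  0.075  0.005] zt [-0.0045  0.0015 -1.    ] w 0.0001 F [-0.28 -0.68  0.18]
```

View pics/s13.png

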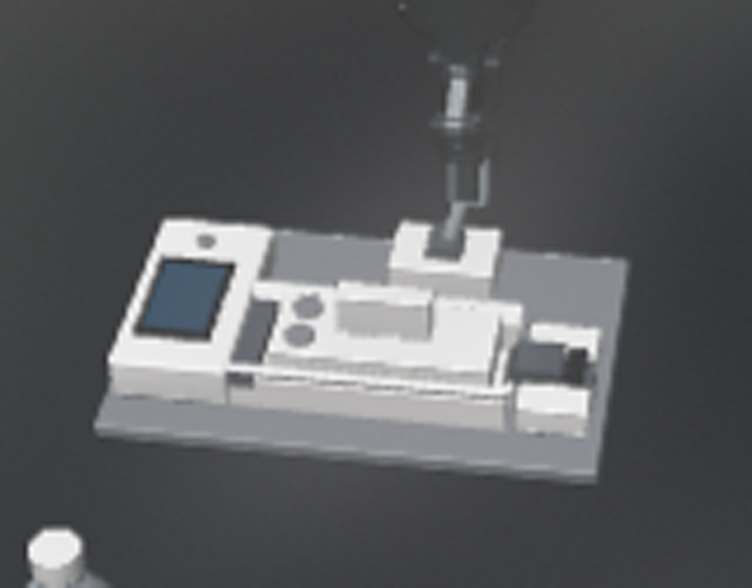

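View pics/w13full.png

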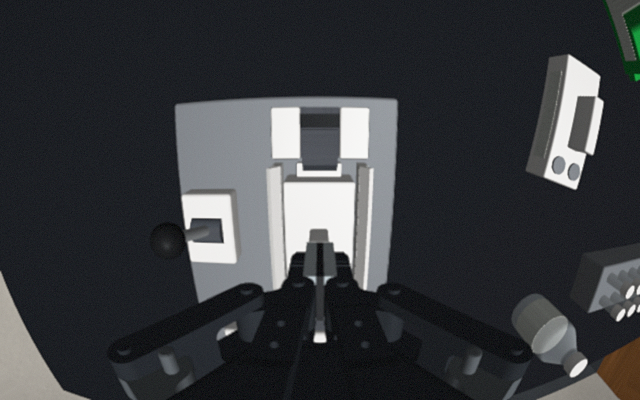

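```bash
python3 -c "
from h import *
i=cv2.imread('pics/w13full.png');cv2.imwrite('pics/w13c.png',cv2.resize(i[90:200,260:380],None,fx=5.4,fy=5.4,interpolation=cv2.INTER_CUBIC))"
```

```text
(no output)
```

View pics/w13c.png

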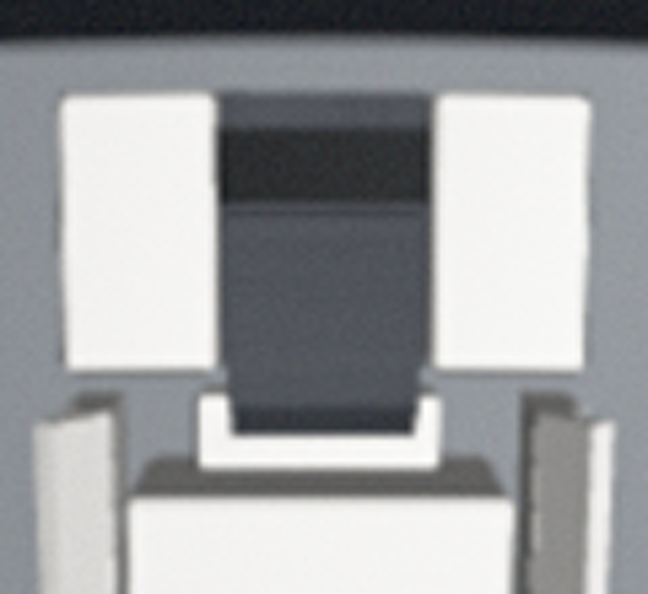

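The catch nose lies over the foot at about (320,168) and the cassette is flat. Now the lever: go behind the ball with shut fingers.

>>> carry_out([
  [[-0.3, 0, 0, 0, 0, 0, 255], [-0.4, -0.1, 0, 0, 0, 0, 255], [-0.4, -0.3, 0, 0, 0, 0, 255], [0, -0.5, 0, 0, 0, 0, 255], [0, -0.5, 0, 0, 0, 0, 255], [0, -0.5, 0, 0, 0, 0, 255], [0, -0.5, 0, 0, 0, 0, 255], [0, -0.5, 0, 0, 0, 0, 255], [0, -0.5, 0, 0, 0, 0, 255], [0, 0, 0, 0, 0, 0, 255], [0, 0, 0, 0, 0, 0, 255], [0, 0, 0, 0, 0, 0, 255]],
])

```text
time_s: 21.58
eef_pos: [0.5092, -0.2445, 0.1544]
ee_rot: [-0.117, -3.136, -0.002]
wrist_force: [1.4, 1.3, 0.2]
gripper_width: 0.0003
```

```bash
python3 -c "
from h import *
s=st();m=bot.camera_model('wrist');i=bot.read_camera('wrist');cv2.imwrite('pics/w14.png',i);side('s14')
m13=np.load('m13.npy',allow_pickle=True).item()
print(plane(rayw(m13,[(168,240)]),.116),plane(rayw(m,[(168,240)]),.116))"
```

```text
t 21.58 p [ 0.5092 -0.2445  0.1544] yaz 85.73 xt [-0.997  0.074  0.004] zt [-0.0034  0.0013 -1.    ] w 0.0003 F [1.41 1.27 0.21]
[[ 0.54316721 -0.24820343  0.116     ]] [[ 0.51099147 -0.35078931  0.116     ]]
```

View pics/w14.png

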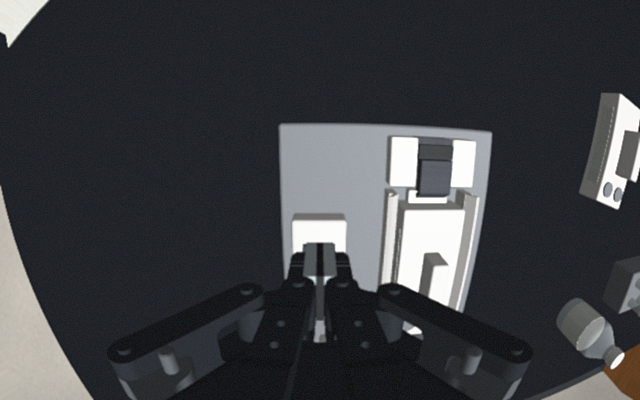

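View pics/s14.png

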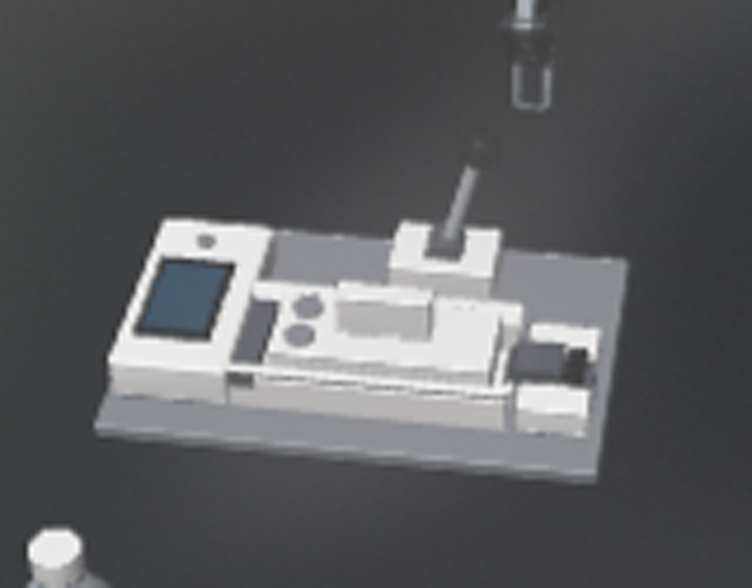

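>>> carry_out([
  [[0, -0.08, -0.3, 0, 0, 0, 255], [0, 0, -0.4, 0, 0, 0, 255], [0, 0, -0.4, 0, 0, 0, 255], [0, 0, -0.4, 0, 0, 0, 255], [0, 0, -0.4, 0, 0, 0, 255], [0.1, -0.0075, 0, 0, 0, 0, 255], [0.15, -0.011, 0, 0, 0, 0, 255], [0.15, -0.011, 0, 0, 0, 0, 255], [0.15, -0.011, 0, 0, 0, 0, 255], [0.15, -0.011, 0, 0, 0, 0, 255], [0, 0, 0, 0, 0, 0, 255]],
])

```text
time_s: 22.6
eef_pos: [0.5313, -0.2488, 0.098]
ee_rot: [-0.116, -3.138, -0.0]
wrist_force: [0.5, -0.8, -0.2]
gripper_width: 0.0001
```

>>> carry_out([
  [[0.15, -0.011, 0, 0, 0, 0, 255], [0.15, -0.011, 0, 0, 0, 0, 255], [0.15, -0.011, 0, 0, 0, 0, 255], [0.15, -0.011, 0, 0, 0, 0, 255], [0.15, -0.011, 0, 0, 0, 0, 255], [0.15, -0.011, 0, 0, 0, 0, 255], [0.15, -0.011, 0, 0, 0, 0, 255], [0.15, -0.011, 0, 0, 0, 0, 255], [0.15, -0.011, 0, 0, 0, 0, 255], [0, 0, 0, 0, 0, 0, 255], [0, 0, 0, 0, 0, 0, 255]],
])

```text
time_s: 23.52
eef_pos: [0.571, -0.2516, 0.0975]
ee_rot: [-0.117, -3.136, -0.001]
wrist_force: [0.2, 0.5, 0.0]
gripper_width: -0.0
```

```bash
python3 -c "
from h import *
st();side('s15')"
```

```text
t 23.52 p [ 0.571  -0.2516  0.0975] yaz 85.74 xt [-0.997  0.074  0.003] zt [-2.9e-03  8.0e-04 -1.0e+00] w -0.0 F [0.18 0.48 0.01]
```

View pics/s15.png

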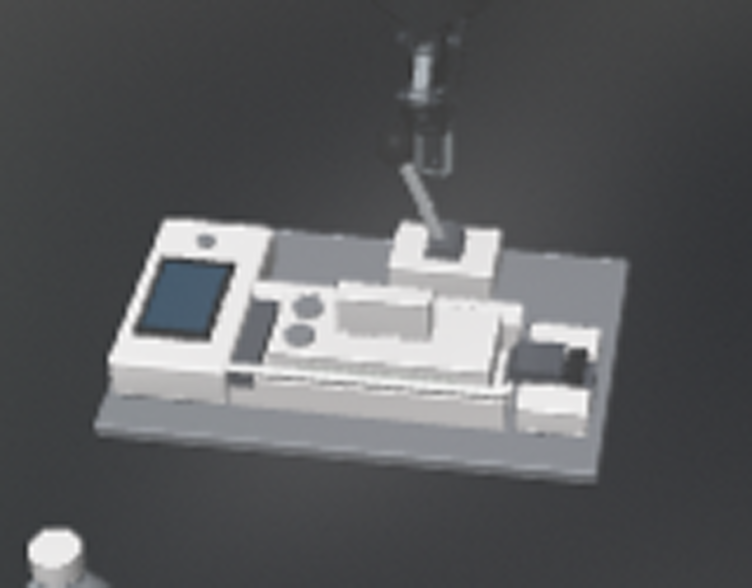

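>>> carry_out([
  [[0.1, -0.0075, 0, 0, 0, 0, 255], [0.1, -0.0075, 0, 0, 0, 0, 255], [0.1, -0.0075, 0, 0, 0, 0, 255], [0.1, -0.0075, 0, 0, 0, 0, 255], [0, 0, 0, 0, 0, 0, 255], [0, 0, 0, 0, 0, 0, 255]],
])

```text
time_s: 24.07
eef_pos: [0.582, -0.2524, 0.0974]
ee_rot: [-0.117, -3.133, -0.002]
wrist_force: [-6.8, 0.4, 2.2]
gripper_width: 0.0001
```

>>> carry_out([
  [[0.05, -0.004, 0, 0, 0, 0, 255], [0.05, -0.004, 0, 0, 0, 0, 255], [0, 0, 0, 0, 0, 0, 255], [0, 0, 0, 0, 0, 0, 255]],
])

```text
time_s: 24.4
eef_pos: [0.5825, -0.2525, 0.0972]
ee_rot: [-0.116, -3.126, -0.004]
wrist_force: [-22.1, 2.3, 8.6]
gripper_width: 0.0002
```

End stop reached (22 N, no further travel). Backing off and up, away from everything.

>>> carry_out([
  [[-0.3, 0.02, 0, 0, 0, 0, 255], [-0.5, 0.04, 0, 0, 0, 0, 255], [-0.5, 0.04, 0, 0, 0, 0, 255], [-0.5, 0.04, 0.1, 0, 0, 0, 255], [-0.4, 0, 0.4, 0, 0, 0, 255], [-0.4, 0, 0.6, 0, 0, 0, 255], [-0.4, 0, 0.6, 0, 0, 0, 255], [-0.4, 0, 0.6, 0, 0, 0, 255], [-0.2, 0, 0.4, 0, 0, 0, 255], [0, 0, 0, 0, 0, 0, 255], [0, 0, 0, 0, 0, 0, 255], [0, 0, 0, 0, 0, 0, 255]],
])

```text
time_s: 25.4
eef_pos: [0.478, -0.2483, 0.1775]
ee_rot: [-0.117, -3.135, -0.002]
wrist_force: [0.8, -0.4, 0.3]
gripper_width: -0.0002
```

Run:
```python
from h import *
np.set_printoptions(precision=4,suppress=True)
st();side('s16');m=bot.camera_model('wrist');np.save('m16.npy',m,allow_pickle=True);i=bot.read_camera('wrist');cv2.imwrite('pics/w16.png',i)
t=bot.read_camera("top");cv2.imwrite("pics/t16.png",t)
```

```text
t 25.4 p [ 0.478  -0.2483  0.1775] yaz 85.74 xt [-0.997  0.074  0.004] zt [-0.004   0.0017 -1.    ] w -0.0002 F [ 0.76 -0.4   0.29]
```

View pics/s16.png

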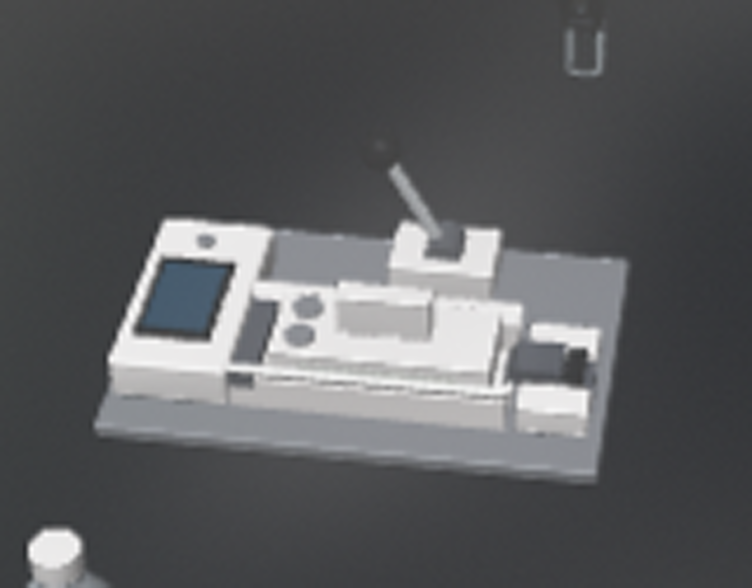

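View pics/w16.png

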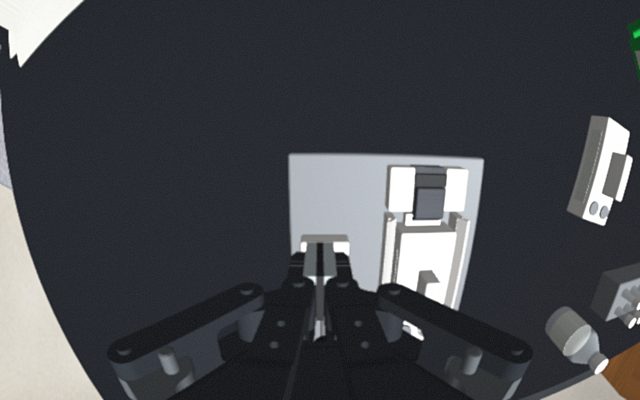

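View pics/t16.png

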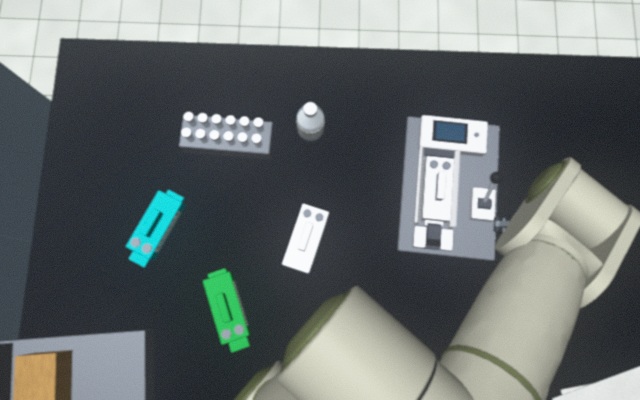

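Run:
```python
from h import *
T=bot.camera_model("top");S=bot.camera_model("side")
p=tri(ray(T,[(495,178)]),ray(S,crop([(380,150)],4.7,(210,90))))[0];print(p)
L=Ro.from_euler('z',-.0755).as_matrix();q=(p[:3]-[.5944,-.1466,0])@L;print(q,"lever",np.arctan2(q[0]+.02,q[2]-.034)+.5)
bot.job_done()
```

```text
[ 0.60513176 -0.25043073  0.10970917  0.00415705]
[ 0.01853297 -0.10272547  0.10970917] lever 0.9707901664688653
the job is handed in; nothing more can be done
```

I loaded the white tongue-and-foot cassette into the station, pushed the lever fully over and handed the job in at about 25.6 s. I got no verdict back.

- **Hooking:** I carried the cassette in tilted 0.2 rad and slid the tongue under the lip to about x = 93 mm with the foot still raised. I then lowered the foot onto the catch's slope and let go.
- **Pressing:** I pressed the foot end down with shut fingers. The load fell away at the snap, and a second press stopped at the seated height of 48 mm with about 16 N.
- **Seating check:** The close wrist view showed the catch nose out over the foot and the cassette flat. I judged flatness and the catch's position by eye and did not measure them.
- **Lever:** I pushed it with shut fingers to the end stop at about 22 N, then backed off. My estimate from two camera views is about 0.97 rad, where at least 0.88 is needed. The rays from the two views missed each other by 4 mm, so that figure is rough.
- **Bystanders:** In the last top view the square-ended cassette, bottle and rack look unmoved, and so do the turquoise and green look-alikes. The gripper was clear of everything.
- **Disagreement:** The camera estimates of the loader's position along the bay differed by 2–4 mm. I relied on the wrist-camera value together with the contact forces.

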